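# Pull the spark-screen cassette from the fume extractor and shut its service flap

### The job

The spark screen of the blue fume extractor is due for cleaning: draw the cassette straight out of its rails by its yellow pull lug, keeping it level and without forcing it so that it does not bind or shed grit, and lay it flat in the shallow metal tray. Then press the extractor's service flap fully shut until it snaps past its catch, and leave the other things on the bench where they are.

Things in the scene. Friction and masses are not known exactly. Their poses are not given: they have to be found in the camera images.
- fume_unit: blue metal fume extractor, fixed, 180 (x) x 190 (y) x 200 mm high, hose spigot and carry handle on top; origin at centre of its underside; its front face is x = -0.090 in its frame, looking along -x. Mouth in the face 118 mm wide, 52 to 116 mm high; two level C-rails along x, from the face to x = 0.075, carry the cassette, underside at 60 mm; play 3 mm in all sideways, 2 mm in height
- cassette: spark-screen cassette: aluminium frame 112 (x) x 110 (y) x 22 mm with steel mesh, about 0.16 kg; origin at centre of the frame's underside, z up, -x points out of the extractor. At the start it is level in the rails, axes along the extractor's, its lug standing out of the mouth, origin at x about -0.05 in the extractor's frame; its rear edge leaves the rails at about x = -0.146
- cassette_lug (a point): grip point on the cassette's yellow pull lug, at (-0.087, 0, 0.032) in the cassette's frame. The lug is an upright plate 12 mm thick (y), x from -107 to -57 mm, z from 8 to 52 mm over the frame's underside. Face and open flap stand over it: fingers go either side (closing along y), tool leaning 30 to 45 degrees, wrist on the robot's side, fingertips pointing in and down
- flap (a joint): angle of the grey service flap (150 mm wide, 106 mm long), top-hinged on the face: 0 shut, hanging over the mouth; pi/2 straight out; starts 2.4 to 2.6 open, leaning up and out. The stiff hinge (0.09 N m) stays where left. Push its outer side with closed fingertips, down then in along the arc. A spring catch resists in the last 0.1 rad (about 6 to 10 N at the pad), then holds it at 0
- flap_hinge (a point): middle of the flap's hinge line, at (-0.094, 0, 0.155) in the extractor's frame; the hinge line runs along the extractor's y
- flap_pad (a point): middle of the black rubber press pad on the outer side of the flap (the side away from the mouth when shut), 84 mm from the hinge line; the outer skin lies 2 mm outside the hinge line, the pad 4.5 mm; the flap's lower edge is folded outward by 12 mm, 103 mm from the hinge line
- tray: shallow fixed tray of bright sheet metal, 260 (x) x 190 (y) x 18 mm high with 3 mm walls and floor; origin at the centre of its underside, its long side along its x
- tape_measure: yellow tape measure 35 x 70 x 60 mm, a bystander; origin under its middle
- side_cutter: yellow-handled side cutter 149 x 52 x 16 mm lying on the bench, a bystander
- disc_2: brown flap disc, 115 mm across, 14 mm thick, a bystander
- paint_marker: yellow paint marker 15 x 130 x 15 mm, a bystander
Not all that is in view belongs to the job. What is shaped like the cassette but turquoise is not meant.

How it is judged:
By the outcome, as a careful person would: the job done as asked, in the order asked, and still so for the second after the job is handed in, with the robot touching nothing.
It also fails if it takes over 67 s, if anything falls off the work surface, if the arm or the gripper's body presses on something with over 40 N, if the wrist force passes 120 N, or if a joint passes its speed limit or range.

### The arm

A 7-joint arm with a two-finger parallel gripper is mounted at the origin on a cart in front of the work surface, level with it; the furniture and walls round the work are solid. World frame = base frame: x ahead of the robot, y to its left, z up, the work surface at z = 0. Lengths are in m, angles in degrees, forces in N, time in s.
With the tool pointing down it reaches from about 0.425 to 0.875 m from the base axis. Payload 4.7 kg.
Tool frame: the origin (TCP) lies on the centre line of the jaws, within the pads' length; the fingertips stand 14 mm ahead of it and the grasp point (between the pads) lies 5 mm behind it; z points along the fingers, y is the line along which they close (so a half turn about z gives the same grasp; the last joint's range is limited). The gripper opens to 87 mm and grips with 3 to 60 N. Pads are 19 mm wide; open, the fingers measure 117 mm over their backs; the gripper's body (75 mm by 190 mm) begins 51 mm behind the grasp point.
Start: joints at [70.823, 18.392, -4.016, 83.108, 1.295, 78.541, -3.26], TCP at [0.222, -0.611, 0.237] pointing down, gripper open.
Joint ranges: [-163.93, 163.93], [-17.29, 119.83], [-79.2, 71.16], [3.27, 140.29], [-89.18, 269.18], [5.43, 117.66], [-154.24, 154.24]. Speed limits (degrees/s): [147.25, 147.25, 180, 180, 180, 180, 180].

### API

Orientations are given as [roll, pitch, yaw] about the fixed x, y, z axes, in that order (R = Rz(yaw) Ry(pitch) Rx(roll)).
In Python, from cell import env gives the robot as it stands.
- The arm moves only by the tool jog_arm, never from a script. Its argument "motion" is a list that holds one entry, the list of rows, each a list of 7 numbers: the shift along the tool's x, y, z in units of 0.1 m (1.0 is 0.1 m), then the turn, a rotation vector about the tool's x, y, z in units of 180 degrees (1.0 is 180 degrees), then the closure, from 0 (fully open) to 1 (shut). A call has 1 to 5 rows; each row is the pose to reach, as a shift and turn from the pose commanded when the call began, along the tool's axes at that moment, turning the shorter way round; what a row does not reach only later rows make up. A row lasts 1/10 s, in which the tool goes at most 50 mm and 8.59 degrees, less where a joint would pass 70% of its speed; a pose out of reach is approached as far as the arm can. A call with a number of a shift or a turn outside -1 to 1 is refused whole. A call with a gripper value outside its range is refused whole. The fingers move at their own pace and stop on an object; "grip_force" is the grip in N (left out, the last holds). Time passes only in rows, so rows that repeat a pose let the fingers close. It gives the time, the measured TCP pose, the force, the opening and the grip force at its end, in the units of the state.
- env.get_obs(): the state, without advancing time (a new reading comes with each control period).
- env.read_camera(name): name is "side" or "top"; returns (picture, depth): 420x560x3 uint8, red, green, blue; 420x560 float32, m along the optical axis (not along the pixel's ray), 0 where there is no reading.
- env.camera_info(name): a dict with "camera_matrix" (3x3 intrinsics, pixels), "k1" (the pictures are not rectified: a ray, as slopes to the right and down, at radius r is drawn at 1 + k1 r^2 times it, then the intrinsics apply), "origin" and "orientation" of the camera in the world. Camera axes: x right, y down, z forward; pixel columns grow to the right and rows downward; lengths in m; the calibration is good to about 2 mm. A picture is of the moment at which its call begins. camera_info takes no time and is no camera call.
- env.sign_off(): hands the job in; it is judged then, once.
The state is a dict: "time_s": time; "qpos": joint angles; "joint_velocities": joint speeds; "effort": joint torques, N m; "tool_pos": TCP position; "tool_rot": TCP orientation; "force": force on the tool from outside, world axes, zero at the start; "wrist_torque": the same for the moment, N m; "grip_width": finger opening in m; "grasp_force": force on a finger pad.
Only numpy, scipy, OpenCV 4.12 (cv2) and the standard library are available. Lean on these libraries where they do the work, as an engineer would, in place of code of your own. Each camera call takes 0.05 s, during which the arm holds its last target. There are 200 camera calls.

## Working session

There is one attempt and no reset: what is moved stays moved. The work goes in short steps, Python scripts to look and compute and a tool call to move; the robot and the scene stay as the last step left them, time stands still between calls to the robot, and variables do not carry over. Pictures are saved under pics/ and viewed, at most 10 in all, crops included, and the job is handed in when it is done.

Besides the shell and the picture viewer there is one more tool, called after ">>>" in YAML: its name, and indented under it one key for each argument. jog_arm: Moves the arm, as the interface text tells. Shifts and turns lie within -1 to 1; 1 stands for 0.1 m of shift or 180 degrees of turn. Its arguments: {"type":"object","properties":{"motion":{"type":"array","items":{"type":"array","items":{"type":"array","items":{"type":"number"}}}},"grip_force":{"type":"number"}},"required":["motion"]}

```bash
ls; mkdir -p pics
python3 - <<'E'
from cell import env
import cv2,numpy as np
o=env.get_obs();print(o)
for n in("side","top"):
    p,d=env.read_camera(n);cv2.imwrite(f"pics/{n}0.png",p[:,:,::-1]);np.savez(f"pics/{n}0.npz",p=p,d=d);print(env.camera_info(n),(d>0).mean())
E
```

```text
pics
{'time_s': 0.0, 'qpos': array([70.82237336, 18.43946004, -4.01869168, 83.17407255,  1.29435852,
       78.54118862, -3.2608256 ]), 'joint_velocities': array([-0.02427996,  0.07436416, -0.00759681, -0.02804671, -0.019301  ,
       -0.02538265,  0.05673046]), 'effort': array([-1.06649820e-04, -4.91288853e+01, -4.03957246e-01, -3.12527061e+01,
       -6.38999976e-02,  4.36241738e-02,  1.89007865e-04]), 'tool_pos': array([ 0.22196822, -0.61036719,  0.23546465]), 'tool_rot': array([-1.79890500e+02,  4.11172730e-03,  1.99894071e+01]), 'force': array([ 0.21113182, -0.1473213 , -0.56610945]), 'wrist_torque': array([ 0.04018242,  0.00890383, -0.00688885]), 'grasp_force': 0.0, 'grip_width': 0.08690481403144268}
{'camera_matrix': array([[505.33751141,   0.        , 290.64853575],
       [  0.        , 505.33751141, 210.60948463],
       [  0.        ,   0.        ,   1.        ]]), 'k1': -0.10200829039755571, 'origin': array([-0.14558998,  1.09887922,  0.91121759]), 'orientation': array([-121.8905331 ,   -0.53640812, -145.17814265])} 0.9846301020408164
{'camera_matrix': array([[523.28215807,   0.        , 278.97756106],
       [  0.        , 523.28215807, 209.37333645],
       [  0.        ,   0.        ,   1.        ]]), 'k1': -0.2034212051307261, 'origin': array([-0.53256174,  0.31345441,  1.52802222]), 'orientation': array([-140.91854919,   -1.09488445, -101.13770108])} 0.9961522108843538
```

View pics/side0.png

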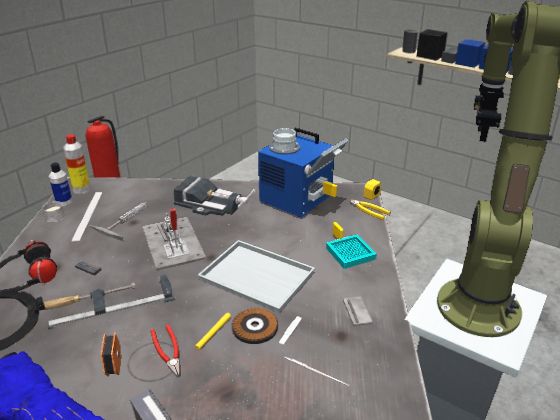

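View pics/top0.png

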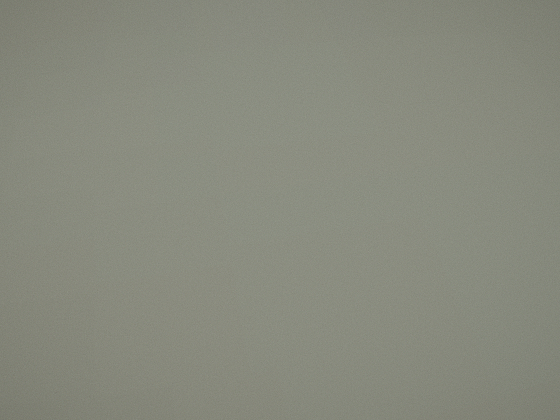

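The side view shows the blue unit around (297,180) with its flap at (325,155), the yellow lug at (330,188), the tray at (257,275), and the turquoise decoy at (350,250). The top picture is uniformly grey, so it shows nothing usable. I'll check its depth and measure from the side camera.

```bash
cat > h.py <<'E'
import numpy as np,cv2
from scipy.spatial.transform import Rotation as R
def cloud(env,n,d):
    c=env.camera_info(n);K=c["camera_matrix"];h,w=d.shape
    v,u=np.mgrid[:h,:w];x=(u-K[0,2])/K[0,0];y=(v-K[1,2])/K[1,1]
    rd=np.hypot(x,y);r=rd.copy()
    for _ in range(20):r=rd/(1+c["k1"]*r*r)
    s=np.where(rd>0,r/np.maximum(rd,1e-9),1)
    P=np.dstack([x*s,y*s,np.ones_like(x)])*d[...,None]
    return P@R.from_euler("xyz",c["orientation"],degrees=True).as_matrix().T+c["origin"]
E
python3 - <<'E'
from cell import env
from h import *
f=np.load("pics/top0.npz");print("top depth",np.percentile(f["d"],[1,50,99]))
p,d=env.read_camera("top");print(p.std(),p.mean(),np.percentile(d,[1,50,99]))
f=np.load("pics/side0.npz");p,d=f["p"],f["d"];X=cloud(env,"side",d);np.save("pics/X.npy",X)
hsv=cv2.cvtColor(p,cv2.COLOR_RGB2HSV)
for n,(u,v) in dict(bench=(300,225),bench2=(215,300),lug=(330,188),tray=(257,275),unit_side=(285,195),front=(325,200)).items():print(n,X[v,u].round(4),hsv[v,u],d[v,u])
H=hsv[...,0].astype(int)
def comps(m,nm,k=150):
    n,l,s,_=cv2.connectedComponentsWithStats(m.astype(np.uint8))
    for i in range(1,n):
        if s[i,4]>k:
            q=X[(l==i)&(d>0)];print(nm,s[i],np.percentile(q,[2,50,98],axis=0).round(3).tolist())
comps((H>22)&(H<32)&(hsv[...,1]>150),"yel",30)
comps((H>105)&(H<125)&(hsv[...,1]>120)&(hsv[...,2]>50),"blue")
comps((H>80)&(H<95)&(hsv[...,1]>120),"turq")
im=cv2.resize(p[110:230,240:400],None,fx=5,fy=5,interpolation=cv2.INTER_CUBIC);cv2.imwrite("pics/c1.png",im[:,:,::-1])
E
```

```text
top depth [0.09337405 0.12592529 0.19148225]
6.8499600677380705 133.03785289115646 [0.09338251 0.12594979 0.19150644]
bench [ 6.084e-01 -5.350e-02 -3.000e-04] [  0  12 143] 1.6504694
bench2 [ 0.5912  0.3781 -0.0015] [  4  13 139] 1.340793
lug [ 0.5702 -0.1704  0.0975] [ 23 236 157] 1.6623483
tray [ 5.639e-01  2.310e-01 -1.000e-04] [ 90   4 234] 1.4298607
unit_side [ 0.691  -0.0848  0.0702] [109 194 101] 1.6748902
front [ 0.624  -0.2349  0.0018] [135  15  66] 1.7839239
yel [ 68 165  21  22 337] [[1.361, 0.201, 0.031], [1.372, 0.237, 0.067], [1.407, 0.255, 0.102]]
yel [364 179  16  20 203] [[0.484, -0.374, 0.007], [0.501, -0.335, 0.045], [0.521, -0.323, 0.064]]
yel [323 181  14  16 170] [[0.55, -0.178, 0.071], [0.572, -0.171, 0.094], [0.599, -0.165, 0.114]]
yel [357 202  33  18 237] [[0.399, -0.287, 0.003], [0.451, -0.27, 0.013], [0.504, -0.232, 0.02]]
yel [333 222  10  17 133] [[0.446, -0.121, 0.002], [0.467, -0.046, 0.037], [0.494, -0.036, 0.054]]
yel [196 313  34  36 247] [[0.501, 0.413, 0.007], [0.51, 0.476, 0.013], [0.521, 0.535, 0.018]]
blue [455  40  33  29 709] [[0.548, -1.92, 0.14], [0.629, -1.796, 0.208], [0.704, -1.772, 0.256]]
blue [ 258  134   76   83 3543] [[0.619, -0.265, 0.014], [0.674, -0.087, 0.132], [0.796, -0.078, 0.204]]
blue [ 51 181  20  21 287] [[1.341, 0.296, 0.019], [1.351, 0.328, 0.053], [1.377, 0.344, 0.088]]
blue [   0  351  104   69 3916] [[0.529, 0.813, 0.035], [0.658, 0.863, 0.065], [0.798, 0.927, 0.075]]
turq [ 326  234   50   35 1094] [[0.329, -0.076, 0.002], [0.396, -0.008, 0.015], [0.462, 0.059, 0.025]]
```

View pics/c1.png

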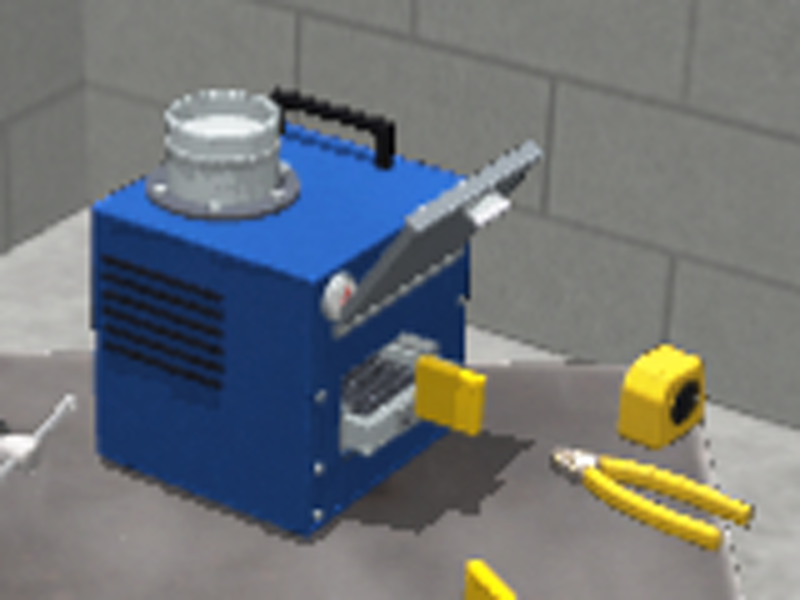

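The crop shows the flap leaning up and out, the yellow lug in front of the mouth at about full-picture (330,188), and the tape and cutter to the right of it. The top camera has something about 0.1 m in front of its lens, so I'll rely on side depth and fit the unit's faces, lug, tray and flap.

```bash
cat >> h.py <<'E'
def normals(X,k=2):
    a=np.roll(X,-k,1)-np.roll(X,k,1);b=np.roll(X,-k,0)-np.roll(X,k,0)
    n=np.cross(a,b);return n/np.maximum(np.linalg.norm(n,axis=-1,keepdims=True),1e-9)
def fitline(xy):
    """robust line: unit normal n (angle deg) and offset"""
    vx,vy,x,y=cv2.fitLine(xy.astype(np.float32),cv2.DIST_HUBER,0,1e-4,1e-4).ravel()
    return np.array([vx,vy]),np.array([x,y]),np.degrees(np.arctan2(vy,vx))
E
python3 - <<'E'
from cell import env
from h import *
f=np.load("pics/side0.npz");p,d=f["p"],f["d"];X=np.load("pics/X.npy")
hsv=cv2.cvtColor(p,cv2.COLOR_RGB2HSV);H=hsv[...,0].astype(int);N=normals(X)
blue=np.zeros(d.shape,bool);blue[134:217,258:334]=True
blue&=(H>105)&(H<125)&(hsv[...,1]>120)
blue=cv2.erode(blue.astype(np.uint8),np.ones((3,3)))>0
v,u=np.nonzero(blue)
top=blue&(abs(X[...,2]-0.2)<.006);q=X[top];print("top z",np.median(q[:,2]),len(q));r=cv2.minAreaRect(q[:,:2].astype(np.float32));print("toprect",r)
s=blue&(X[...,2]<.19)
left=s&(np.mgrid[:420,:560][1]<300);front=s&(np.mgrid[:420,:560][1]>304)
for nm,m in(("left",left),("front",front)):
    q=X[m];dr,c,a=fitline(q[:,:2]);n=np.array([-dr[1],dr[0]]);res=(q[:,:2]-c)@n
    print(nm,len(q),"dir",a,"c",c,"n",n,"std",np.median(abs(res)),"extent",np.percentile((q[:,:2]-c)@dr,[0,1,99,100]))
# lug
m=np.zeros_like(blue);m[178:200,320:340]=True
m&=(H>20)&(H<33)&(hsv[...,1]>150);m2=cv2.erode(m.astype(np.uint8),np.ones((3,3)))>0
q=X[m];print("lug all",np.percentile(q,[0,5,50,95,100],axis=0).round(4).tolist())
q=X[m2];dr,c,a=fitline(q[:,:2]);print("lug side",len(q),a,c,q.min(0),q.max(0))
# flap
m=np.zeros_like(blue);m[136:180,303:350]=True
m&=(hsv[...,1]<60)&(d<2)&(X[...,2]>.14)&(X[...,0]<.66)
v,u=np.nonzero(m)
q=X[m];print("flap n",len(q),u.min(),u.max(),v.min(),v.max(),np.percentile(q,[1,50,99],axis=0).round(3).tolist());np.save("pics/flap.npy",q)
# tray
l=hsv[...,2];m=np.zeros_like(blue);m[235:310,192:320]=True;m&=(hsv[...,1]<25)&(l>175)
k,lab,st,_=cv2.connectedComponentsWithStats(m.astype(np.uint8));i=1+np.argmax(st[1:,4]);m=lab==i
q=X[m];print("tray",st[i],np.percentile(q[:,2],[1,10,50,90,99]))
print(cv2.minAreaRect(q[:,:2].astype(np.float32)))
E
```

```text
top z 0.20081753778818234 791
toprect ((0.704478919506073, -0.17186857759952545), (0.18837958574295044, 0.17408165335655212), 87.59558868408203)
left 1330 dir -1.4696251 c [ 0.7023911  -0.08380845] n [0.02564698 0.99967104] std 0.0019213800503405988 extent [-0.0755374  -0.07014359  0.09226659  0.09871439]
front 322 dir 88.84314 c [ 0.6222364  -0.17831129] n [-0.99979615  0.02018954] std 0.001346287413026561 extent [-0.10047758 -0.09682915  0.07717844  0.08001382]
lug all [[0.5488, -0.2977, 0.0037], [0.5509, -0.1767, 0.0733], [0.5724, -0.1712, 0.0944], [0.5969, -0.1661, 0.1138], [0.616, -0.162, 0.117]]
lug side 116 -2.8653526 [ 0.57076895 -0.17026806] [ 0.54994364 -0.17699012  0.07363838] [ 0.59588916 -0.16201956  0.11386293]
flap n 468 305 348 138 176 [[0.547, -0.245, 0.156], [0.578, -0.155, 0.218], [0.621, -0.09, 0.252]]
tray [ 198  240  117   69 3705] [-0.00148035  0.00058034  0.00324096  0.01761046  0.0236985 ]
((0.22019463777542114, 0.5464760065078735), (0.32390496134757996, 1.2848646640777588), 47.66033935546875)
```

```bash
cat >> h.py <<'E'
def rpy(r):return R.from_euler("xyz",r,degrees=True)
def tool(yaw,lean):return rpy([180,-lean,yaw])
def delta(p0,r0,p1,r1):
    """jog numbers (units) from pose 0 to pose 1"""
    s=r0.inv().apply(np.asarray(p1)-p0)/.1;t=(r0.inv()*r1).as_rotvec()/np.pi
    return np.r_[s,t].round(3)
E
python3 - <<'E'
from cell import env
from h import *
f=np.load("pics/side0.npz");p,d=f["p"],f["d"];X=np.load("pics/X.npy");hsv=cv2.cvtColor(p,cv2.COLOR_RGB2HSV)
m=np.zeros(d.shape,bool);m[235:312,192:320]=True;m&=(hsv[...,1]<25)&(hsv[...,2]>165)&(abs(X[...,2])<.03)
k,lab,st,_=cv2.connectedComponentsWithStats(m.astype(np.uint8));m=lab==1+np.argmax(st[1:,4])
c=max(cv2.findContours(m.astype(np.uint8),cv2.RETR_EXTERNAL,cv2.CHAIN_APPROX_NONE)[0],key=cv2.contourArea)
print("corners px",cv2.approxPolyDP(c,5,True)[:,0].tolist())
q=X[m];q=q[np.percentile(abs(q[:,:2]-np.median(q[:,:2],0)),99,axis=1)<.25]
print(cv2.minAreaRect(q[:,:2].astype(np.float32)))
rim=q[q[:,2]>.013];print(len(rim),cv2.minAreaRect(rim[:,:2].astype(np.float32)))
fl=np.load("pics/flap.npy");dr,c,a=fitline(fl[:,[0,2]]);print("flap xz",a,c,np.percentile((fl[:,[0,2]]-c)@dr,[1,99]))
o=env.get_obs();p0=np.array([.222,-.611,.237]);r0=rpy([180,0,20])
r1=tool(-2,40);z=r1.as_matrix()[:,2]
g=np.array([.569,-.176,.094])+.005*z
print("tcp grasp",g,"pre",g-.09*z);print(delta(p0,r0,g-.09*z,r1))
E
```

```text
corners px [[198, 274], [278, 308], [314, 267], [237, 240]]
((0.5708558559417725, 0.22593559324741364), (0.28689736127853394, 0.22584907710552216), 5.326509952545166)
424 ((0.5612902641296387, 0.2379772663116455), (0.26941484212875366, 0.20015199482440948), 4.964163780212402)
flap xz -56.472816 [0.59249437 0.19599967] [-0.06396939  0.04696177]
tcp grasp [ 0.57221198 -0.17611216  0.09016978] pre [ 0.51439634 -0.1740932   0.15911378]
[ 4.242 -3.106  0.779 -0.043  0.219  0.117]
```

The tray's corner pixels are (198,274), (278,308), (314,267) and (237,240), which puts its centre near (0.562, 0.237) with a yaw of about 5°. I'm moving to the pre-grasp now.

>>> jog_arm:
  motion:
    - [[0.425, -0.31, 0.075, 0, 0, 0, 0], [0.85, -0.62, 0.15, 0, 0, 0, 0]]
  grip_force: 25

```text
time_s: 0.35
tool_pos: [0.2766, -0.5286, 0.2216]
tool_rot: [-180.0, 0.0, 19.8]
force: [2.2, 0.9, 0.1]
grip_width: 0.0869
grasp_force: 0.0
```

>>> jog_arm:
  motion:
    - [[0.425, -0.31, 0.075, 0, 0, 0, 0], [0.85, -0.62, 0.15, 0, 0, 0, 0]]

```text
time_s: 0.55
tool_pos: [0.3333, -0.4447, 0.2078]
tool_rot: [-180.0, 0.0, 20.0]
force: [0.7, -0.4, 0.0]
grip_width: 0.0868
grasp_force: 0.0
```

>>> jog_arm:
  motion:
    - [[0.425, -0.31, 0.075, 0, 0, 0, 0], [0.85, -0.62, 0.15, 0, 0, 0, 0]]

```text
time_s: 0.75
tool_pos: [0.3885, -0.3625, 0.1939]
tool_rot: [180.0, 0.0, 20.0]
force: [0.8, 0.4, 0.9]
grip_width: 0.087
grasp_force: 0.0
```

>>> jog_arm:
  motion:
    - [[0.425, -0.31, 0.075, 0, 0, 0, 0], [0.85, -0.62, 0.15, 0, 0, 0, 0], [0.85, -0.62, 0.15, 0, 0, 0, 0]]

```text
time_s: 1.05
tool_pos: [0.45, -0.2695, 0.1784]
tool_rot: [-179.8, -0.1, 20.6]
force: [0.3, 0.4, -0.2]
grip_width: 0.0868
grasp_force: 0.0
```

>>> jog_arm:
  motion:
    - [[0.2, -0.15, 0.04, -0.008, 0.04, 0.02, 0], [0.4, -0.3, 0.08, -0.016, 0.08, 0.043, 0], [0.6, -0.45, 0.13, -0.024, 0.12, 0.064, 0], [0.842, -0.626, 0.18, -0.032, 0.16, 0.086, 0], [0.842, -0.626, 0.18, -0.04, 0.2, 0.107, 0]]

```text
time_s: 1.55
tool_pos: [0.5049, -0.187, 0.1612]
tool_rot: [179.0, -36.7, 0.4]
force: [0.7, 1.0, 0.3]
grip_width: 0.087
grasp_force: 0.0
```

>>> jog_arm:
  motion:
    - [[0, 0, 0, 0, 0, 0, 0]]
  grip_force: 10

```text
time_s: 1.65
tool_pos: [0.499, -0.1875, 0.1561]
tool_rot: [179.3, -36.1, 0.1]
force: [-0.2, 0.8, -0.9]
grip_width: 0.0869
grasp_force: 0.0
```

```bash
cat >> h.py <<'E'
def go(env,p1,r1,pr=True):
    o=env.get_obs();print(o["time_s"],o["tool_pos"].round(4),o["tool_rot"].round(2),o["force"].round(1),o["qpos"].round(0))
    d=delta(o["tool_pos"],rpy(o["tool_rot"]),p1,r1);print("delta",d.tolist(),"turn deg",180*np.linalg.norm(d[3:]))
def grasp():
    r1=tool(-2,40);return np.array([.569,-.176,.094])+.005*r1.as_matrix()[:,2],r1
E
python3 - <<'E'
from cell import env
from h import *
g,r=grasp();z=r.as_matrix()[:,2]
go(env,g-.07*z,r)
p,d=env.read_camera("side");X=cloud(env,"side",d)
im=cv2.resize(p[120:240,260:420],None,fx=5,fy=5,interpolation=cv2.INTER_CUBIC);cv2.imwrite("pics/c2.png",im[:,:,::-1])
E
```

```text
1.65 [ 0.499  -0.1875  0.1561] [ 1.7933e+02 -3.6150e+01  6.0000e-02] [-0.2  0.8 -0.9] [ 47. -12. -17. 132. -39.  32. -32.]
delta [0.156, -0.133, 0.265, -0.003, 0.021, 0.009] turn deg 4.147818703849048
```

View pics/c2.png

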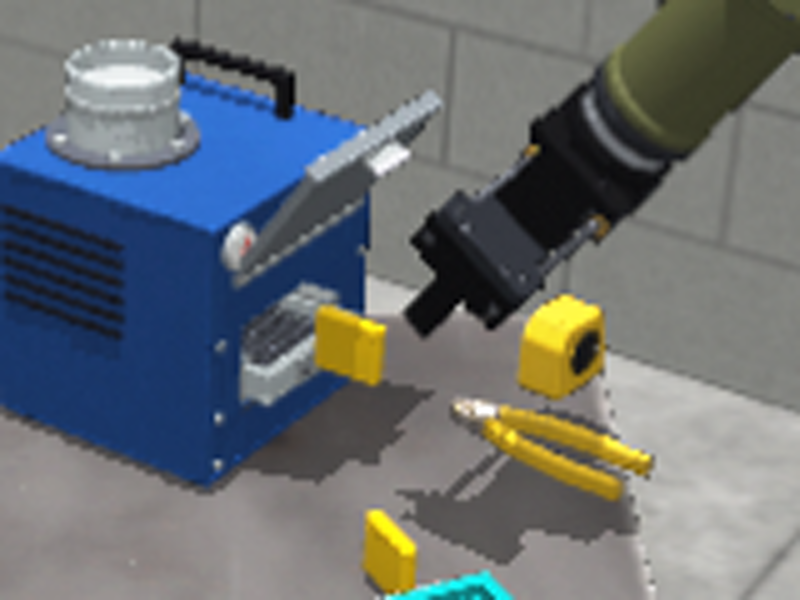

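The crop shows the gripper ahead of the lug (crop (350,345)) and clear of the flap and tape. The elbow is near its fold limit, so I'll use a smaller lean of about 32° and gain reach for the pull.

```bash
sed -i 's/r1=tool(-2,40);return/r1=tool(-2,32);return/' h.py
python3 - <<'E'
from cell import env
from h import *
g,r=grasp();z=r.as_matrix()[:,2];print(g)
go(env,g-.06*z,r)
E
```

```text
[ 0.57164798 -0.17609247  0.08975976]
1.7 [ 0.5016 -0.1889  0.159 ] [179.07 -36.23   0.33] [ 0.2 -0.   1.3] [ 47. -12. -17. 132. -39.  32. -32.]
delta [0.201, -0.143, 0.373, -0.002, -0.024, 0.011] turn deg 4.765752826154542
```

>>> jog_arm:
  motion:
    - [[0.1, -0.14, 0.18, -0.002, -0.024, 0.011, 0], [0.2, -0.14, 0.37, -0.002, -0.024, 0.011, 0], [0.2, -0.14, 0.37, -0.002, -0.024, 0.011, 0], [0.2, -0.14, 0.37, -0.002, -0.024, 0.011, 0]]

```text
time_s: 2.1
tool_pos: [0.544, -0.1767, 0.1444]
tool_rot: [180.0, -32.2, -1.9]
force: [-0.5, -1.5, -0.4]
grip_width: 0.0869
grasp_force: 0.0
```

Run:
```python
from cell import env
from h import *
g,r=grasp()
for i in range(3):
    p,d=env.read_camera("side");go(env,g,r)
X=cloud(env,"side",d);hsv=cv2.cvtColor(p,cv2.COLOR_RGB2HSV);H=hsv[...,0].astype(int)
m=(H>20)&(H<33)&(hsv[...,1]>150)&(X[...,2]>.068)&(X[...,0]>.53)&(X[...,0]<.65)&(X[...,1]<-.1)&(X[...,1]>-.25)
print(m.sum(),np.percentile(X[m],[2,10,50,90,98],axis=0).round(4).tolist())
```

```text
2.15 [ 0.5432 -0.1769  0.1441] [179.98 -32.21  -2.01] [-0.3  0.1  0. ] [ 48.  -5. -25. 126. -26.  30. -50.]
delta [-0.05, -0.018, 0.611, 0.0, -0.001, -0.0] turn deg 0.18
2.2 [ 0.5427 -0.1769  0.1439] [179.98 -32.21  -2.06] [ 0.2  0.5 -0.1] [ 48.  -5. -25. 126. -26.  30. -50.]
delta [-0.044, -0.019, 0.612, 0.0, -0.001, -0.0] turn deg 0.18
2.25 [ 0.5424 -0.1769  0.1437] [179.98 -32.21  -2.09] [ 0.1 -0.1  0.6] [ 48.  -5. -25. 127. -26.  30. -50.]
delta [-0.04, -0.019, 0.612, 0.0, -0.001, -0.0] turn deg 0.18
152 [[0.5462, -0.179, 0.0709], [0.5519, -0.1752, 0.0757], [0.5709, -0.1703, 0.0918], [0.5941, -0.1647, 0.1113], [0.5991, -0.1262, 0.1337]]
```

>>> jog_arm:
  motion:
    - [[-0.02, -0.01, 0.2, 0, 0, 0, 0], [-0.04, -0.01, 0.4, 0, 0, 0, 0], [-0.04, -0.01, 0.61, 0, 0, 0, 0], [-0.04, -0.01, 0.61, 0, 0, 0, 0.5], [-0.04, -0.01, 0.61, 0, 0, 0, 0.6]]

```text
time_s: 2.75
tool_pos: [0.5711, -0.1762, 0.0896]
tool_rot: [-180.0, -32.2, -2.1]
force: [0.2, -0.4, -0.8]
grip_width: 0.0784
grasp_force: 0.0
```

>>> jog_arm:
  motion:
    - [[0, 0, 0, 0, 0, 0, 0.65], [0, 0, 0, 0, 0, 0, 0.7], [0, 0, 0, 0, 0, 0, 0.72], [0, 0, 0, 0, 0, 0, 0.74], [0, 0, 0, 0, 0, 0, 0.76]]

```text
time_s: 3.25
tool_pos: [0.5715, -0.176, 0.0897]
tool_rot: [180.0, -32.2, -2.1]
force: [0.4, -0.8, 0.2]
grip_width: 0.039
grasp_force: 0.0
```

>>> jog_arm:
  motion:
    - [[0, 0, 0, 0, 0, 0, 0.8], [0, 0, 0, 0, 0, 0, 0.82], [0, 0, 0, 0, 0, 0, 0.83], [0, 0, 0, 0, 0, 0, 0.84], [0, 0, 0, 0, 0, 0, 0.85]]

```text
time_s: 3.75
tool_pos: [0.5715, -0.1759, 0.0894]
tool_rot: [-180.0, -32.2, -2.1]
force: [0.1, 0.3, 0.2]
grip_width: 0.0141
grasp_force: 0.0
```

>>> jog_arm:
  motion:
    - [[0, 0, 0, 0, 0, 0, 0.87], [0, 0, 0, 0, 0, 0, 0.89], [0, 0, 0, 0, 0, 0, 0.92], [0, 0, 0, 0, 0, 0, 0.95], [0, 0, 0, 0, 0, 0, 0.97]]

```text
time_s: 4.25
tool_pos: [0.5715, -0.1756, 0.0894]
tool_rot: [-180.0, -32.2, -2.1]
force: [0.0, 0.8, 0.9]
grip_width: 0.012
grasp_force: 10.0
```

>>> jog_arm:
  motion:
    - [[0, 0, 0, 0, 0, 0, 1], [0, 0, 0, 0, 0, 0, 1], [-0.042, 0, -0.027, 0, 0, 0, 1], [-0.085, 0, -0.053, 0, 0, 0, 1], [-0.127, 0, -0.08, 0, 0, 0, 1]]
  grip_force: 40

```text
time_s: 4.75
tool_pos: [0.556, -0.1753, 0.0894]
tool_rot: [-180.0, -32.2, -2.1]
force: [1.0, 1.7, 0.5]
grip_width: 0.0114
grasp_force: 40.0
```

Run:
```python
from cell import env
from h import *
g,r=grasp();go(env,g,r);print(env.get_obs()["wrist_torque"],env.get_obs()["grasp_force"])
```

```text
4.75 [ 0.556  -0.1753  0.0894] [-179.98  -32.21   -2.07] [1.  1.7 0.5] [ 48.   2. -27. 128. -25.  22. -50.]
delta [0.134, 0.002, 0.08, 0.0, -0.001, -0.0] turn deg 0.18
[0.25088348 0.46287622 0.21200402] 39.987623104825616
```

>>> jog_arm:
  motion:
    - [[-0.042, 0, -0.027, 0, 0, 0, 1], [-0.085, 0, -0.053, 0, 0, 0, 1], [-0.127, 0, -0.08, 0, 0, 0, 1], [-0.169, 0, -0.106, 0, 0, 0, 1], [-0.212, 0, -0.133, 0, 0, 0, 1]]

```text
time_s: 5.25
tool_pos: [0.531, -0.1745, 0.0893]
tool_rot: [-180.0, -32.2, -2.1]
force: [0.4, 0.3, -1.7]
grip_width: 0.0119
grasp_force: 40.0
```

Run:
```python
from cell import env
from h import *
g,r=grasp();go(env,g,r);print(env.get_obs()["wrist_torque"],env.get_obs()["grasp_force"])
```

```text
5.25 [ 0.531  -0.1745  0.0893] [-179.98  -32.21   -2.08] [ 0.4  0.3 -1.7] [ 49.  -1. -27. 131. -30.  23. -44.]
delta [0.346, 0.001, 0.213, 0.0, -0.001, -0.0] turn deg 0.18
[0.21133919 0.70169672 0.16288749] 39.98899476137012
```

>>> jog_arm:
  motion:
    - [[-0.042, 0, -0.027, 0, 0, 0, 1], [-0.085, 0, -0.053, 0, 0, 0, 1], [-0.127, 0, -0.08, 0, 0, 0, 1], [-0.169, 0, -0.106, 0, 0, 0, 1], [-0.212, 0, -0.133, 0, 0, 0, 1]]

```text
time_s: 5.75
tool_pos: [0.506, -0.1737, 0.0893]
tool_rot: [-180.0, -32.2, -2.1]
force: [-0.2, -0.4, -1.0]
grip_width: 0.0114
grasp_force: 40.0
```

Run:
```python
from cell import env
from h import *
g,r=grasp();go(env,g,r);print(env.get_obs()["wrist_torque"],env.get_obs()["grasp_force"])
p,d=env.read_camera("side")
im=cv2.resize(p[120:240,260:420],None,fx=5,fy=5,interpolation=cv2.INTER_CUBIC);cv2.imwrite("pics/c3.png",im[:,:,::-1])
```

```text
5.75 [ 0.506  -0.1737  0.0893] [-179.98  -32.22   -2.08] [-0.2 -0.4 -1. ] [ 50.  -4. -25. 133. -35.  24. -39.]
delta [0.558, -0.0, 0.346, 0.0, -0.001, -0.0] turn deg 0.18
[ 0.02912902  0.74143785 -0.00099596] 39.992989213205874
```

View pics/c3.png

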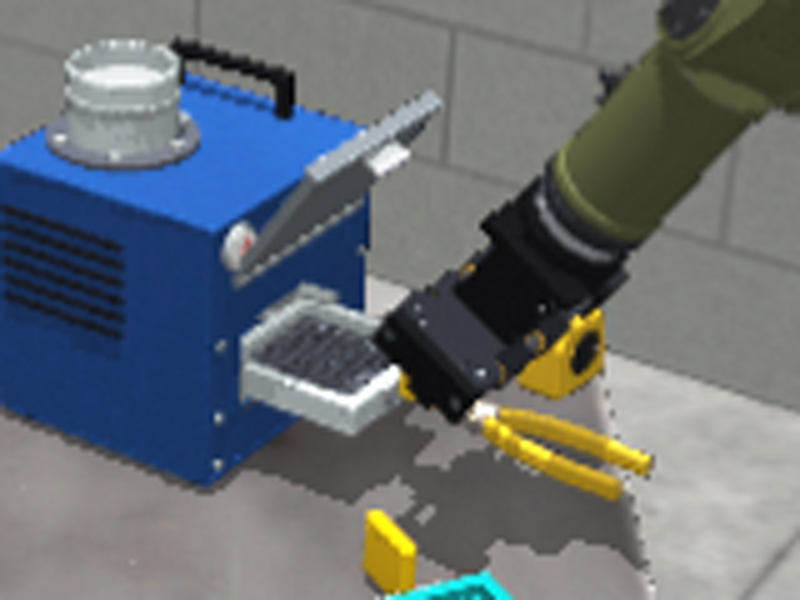

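The crop shows the cassette about 65 mm out and level, with the rails clear and the gripper away from the tape and cutter. I'll keep pulling.

>>> jog_arm:
  motion:
    - [[-0.042, 0, -0.027, 0, 0, 0, 1], [-0.085, 0, -0.053, 0, 0, 0, 1], [-0.127, 0, -0.08, 0, 0, 0, 1], [-0.169, 0, -0.106, 0, 0, 0, 1], [-0.212, 0, -0.133, 0, 0, 0, 1]]

```text
time_s: 6.3
tool_pos: [0.4811, -0.1726, 0.0893]
tool_rot: [-180.0, -32.2, -2.1]
force: [-0.1, 0.3, -1.7]
grip_width: 0.0113
grasp_force: 40.0
```

Run:
```python
from cell import env
from h import *
g,r=grasp();go(env,g,r);print(env.get_obs()["wrist_torque"],env.get_obs()["grasp_force"])
```

```text
6.3 [ 0.4811 -0.1726  0.0893] [-179.98  -32.22   -2.06] [-0.1  0.3 -1.7] [ 50.  -7. -24. 136. -38.  25. -35.]
delta [0.77, 0.002, 0.479, 0.0, -0.001, -0.0] turn deg 0.18
[ 0.05588713  0.80886784 -0.00705165] 39.99270615633577
```

>>> jog_arm:
  motion:
    - [[-0.034, 0, -0.021, 0, 0, 0, 1], [-0.068, 0, -0.042, 0, 0, 0, 1], [-0.102, 0, -0.064, 0, 0, 0, 1], [-0.136, 0, -0.085, 0, 0, 0, 1], [-0.17, 0, -0.106, 0, 0, 0, 1]]

```text
time_s: 6.8
tool_pos: [0.4611, -0.1719, 0.0891]
tool_rot: [-180.0, -32.2, -2.1]
force: [-0.1, -0.1, -1.5]
grip_width: 0.0118
grasp_force: 40.0
```

Run:
```python
from cell import env
from h import *
g,r=grasp();go(env,g,r);print(env.get_obs()["wrist_torque"],env.get_obs()["grasp_force"])
p,d=env.read_camera("side");cv2.imwrite("pics/s4.png",cv2.resize(p[110:330,180:460],(800,628))[:600,:,::-1])
# tray corners by rays at rim height
c=env.camera_info("side");K=c["camera_matrix"];k=c["k1"]
uv=np.array([[198,274],[278,308],[314,267],[237,240]],float)
n=cv2.undistortPoints(uv.reshape(-1,1,2),K,np.array([k,0,0,0]))[:,0]
D=rpy(c["orientation"]).apply(np.c_[n,np.ones(4)]);t=(.018-c["origin"][2])/D[:,2];P=c["origin"]+D*t[:,None]
print(P.round(4),P.mean(0));E=np.diff(np.r_[P,P[:1]],axis=0);print(np.linalg.norm(E,axis=1),np.degrees(np.arctan2(E[:,1],E[:,0])))
```

```text
6.8 [ 0.4611 -0.1719  0.0891] [-179.98  -32.21   -2.07] [-0.1 -0.1 -1.5] [ 50. -10. -22. 138. -40.  27. -32.]
delta [0.939, 0.002, 0.584, 0.0, -0.001, -0.0] turn deg 0.18
[0.06333885 0.98162514 0.03000015] 39.992482219822705
[[0.6861 0.341  0.018 ]
 [0.424  0.3221 0.018 ]
 [0.4401 0.1259 0.018 ]
 [0.7035 0.151  0.018 ]] [0.56342844 0.23501529 0.018     ]
[0.2628105  0.19682622 0.26452243 0.19079851] [-175.87267545  -85.30245129    5.43829922   95.20890698]
```

View pics/s4.png

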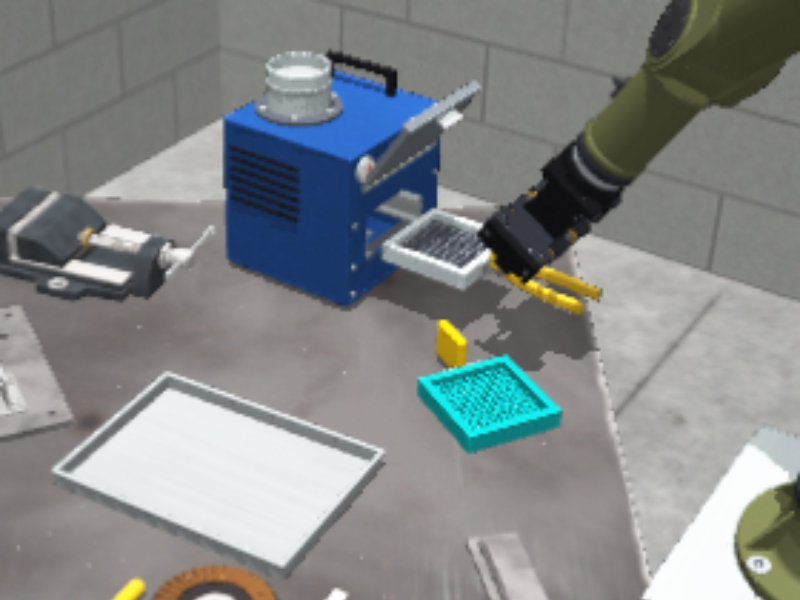

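The crop shows the cassette fully out of the rails, level, with a gap to the face (crop (385,245)). Its path to the tray passes over the decoy. The elbow is at 138° of its 140°, so I'll fit a quick wrist-reach model to pick a reachable path.

```bash
cat >> h.py <<'E'
D=[([.222,-.611,.237],[180,0,20],83.11),([.499,-.1875,.156],[179.3,-36.1,.1],132),([.5427,-.1769,.1439],[180,-32.2,-2.1],126.5),
([.556,-.1753,.0894],[180,-32.2,-2.1],128),([.531,-.1745,.0893],[180,-32.2,-2.1],131),([.506,-.1737,.0893],[180,-32.2,-2.1],133),([.481,-.1726,.0893],[180,-32.2,-2.1],136),([.461,-.1719,.0891],[180,-32.2,-2.1],138)]
from scipy.optimize import least_squares
def j4(q,p,rot):
    h,L1,L2,L3=q;w=np.asarray(p)-L3*rot.as_matrix()[:,2]-[0,0,h]
    return np.degrees(np.arccos(np.clip((w@w-L1**2-L2**2)/(2*L1*L2),-1,1)))
def fit():
    def f(q):
        e=[j4(q,p,rpy(r))-a for p,r,a in D]
        return e+[100*(q[1]*np.sin(.3218)+q[2]*np.sin(1.7715)-.65),200*(q[0]+q[1]*np.cos(.3218)+q[2]*np.cos(1.7715)-q[3]-.237)]
    return least_squares(f,[.35,.42,.45,.25])
E
python3 - <<'E'
from h import *
s=fit();q=s.x;print(q,s.fun.round(2))
for p,yaw in[((.461,-.172,.089),-2),((.461,-.172,.12),-2),((.461,-.10,.12),-2),((.461,-.10,.12),12),((.461,-.1,.14),-2),((.461,-.03,.12),-2),((.461,-.03,.12),-15),((.48,0,.13),5),((.509,.23,.09),5),((.509,.23,.035),5)]:
    print(p,yaw,j4(q,p,tool(yaw,32)).round(1))
E
```

```text
[0.22921603 0.48471616 0.50716211 0.35089624] [-0.01 -0.02 -0.09  0.02 -0.24  0.4  -0.03 -0.03  0.03  0.01]
(0.461, -0.172, 0.089) -2 137.8
(0.461, -0.172, 0.12) -2 136.0
(0.461, -0.1, 0.12) -2 139.2
(0.461, -0.1, 0.12) 12 137.0
(0.461, -0.1, 0.14) -2 137.8
(0.461, -0.03, 0.12) -2 140.7
(0.461, -0.03, 0.12) -15 140.1
(0.48, 0, 0.13) 5 138.1
(0.509, 0.23, 0.09) 5 130.1
(0.509, 0.23, 0.035) 5 132.3
```

>>> jog_arm:
  motion:
    - [[0.06, 0, -0.1, 0, 0, 0, 1], [0.13, 0, -0.2, 0, 0, 0, 1], [0.2, 0, -0.31, 0, 0, 0, 1], [0.26, 0, -0.41, 0, 0, 0, 1], [0.32, 0, -0.51, 0, 0, 0, 1]]

```text
time_s: 7.35
tool_pos: [0.4612, -0.1719, 0.1499]
tool_rot: [-180.0, -32.2, -2.1]
force: [-0.3, -0.7, -1.7]
grip_width: 0.0119
grasp_force: 40.0
```

>>> jog_arm:
  motion:
    - [[0.01, -0.14, 0.006, 0, 0, 0, 1], [0.02, -0.28, 0.012, 0, 0, 0, 1], [0.03, -0.42, 0.018, 0, 0, 0, 1], [0.04, -0.56, 0.024, 0, 0, 0, 1], [0.05, -0.7, 0.03, 0, 0, 0, 1]]

```text
time_s: 7.85
tool_pos: [0.479, -0.1043, 0.1439]
tool_rot: [-179.8, -31.9, -2.1]
force: [0.4, 0.1, -1.5]
grip_width: 0.0113
grasp_force: 40.0
```

Run:
```python
from cell import env
from h import *
go(env,[.465,-.03,.149],tool(-2,32.2));go(env,[.48,.04,.149],tool(2,32.2));print(env.get_obs()["grip_width"],env.get_obs()["wrist_torque"])
```

```text
7.85 [ 0.479  -0.1043  0.1439] [-179.76  -31.91   -2.06] [ 0.4  0.1 -1.5] [ 25. -17. -10. 136. -20.  31. -63.]
delta [-0.115, -0.738, -0.128, -0.001, 0.002, -0.0] turn deg 0.4024922359499622
7.85 [ 0.479  -0.1043  0.1439] [-179.76  -31.91   -2.06] [ 0.4  0.1 -1.5] [ 25. -17. -10. 136. -20.  31. -63.]
delta [-0.009, -1.443, -0.059, 0.011, 0.002, -0.019] turn deg 3.968173383308748
0.011274187144537741 [0.11860703 0.95802777 0.00515838]
```

```bash
cat >> h.py <<'E'
def j2(q,p,rot):
    h,L1,L2,L3=q;w=np.asarray(p)-L3*rot.as_matrix()[:,2]-[0,0,h];d=np.linalg.norm(w)
    a=np.degrees(np.arctan2(np.hypot(w[0],w[1]),w[2]));b=np.degrees(np.arccos((d*d+L1**2-L2**2)/(2*d*L1)));return a-b
E
python3 - <<'E'
from h import *
q=fit().x
for p,yaw in[((.479,-.1043,.144),-2),((.461,-.172,.149),-2),((.461,-.172,.089),-2)]+[((x,y,z),yw) for (x,y) in((.458,-.10),(.463,-.07),(.47,-.03),(.48,.03)) for z in(.1,.12,.14) for yw in(0,14,24)]:
    r=tool(yaw,32.2);print(p,yaw,"j4 %.1f j2 %.1f"%(j4(q,p,r),j2(q,p,r)))
E
```

```text
(0.479, -0.1043, 0.144) -2 j4 135.8 j2 -15.6
(0.461, -0.172, 0.149) -2 j4 134.2 j2 -14.2
(0.461, -0.172, 0.089) -2 j4 137.9 j2 -8.4
(0.458, -0.1, 0.1) 0 j4 140.7 j2 -14.1
(0.458, -0.1, 0.1) 14 j4 138.2 j2 -10.7
(0.458, -0.1, 0.1) 24 j4 135.5 j2 -7.4
(0.458, -0.1, 0.12) 0 j4 139.4 j2 -16.2
(0.458, -0.1, 0.12) 14 j4 137.0 j2 -12.8
(0.458, -0.1, 0.12) 24 j4 134.3 j2 -9.4
(0.458, -0.1, 0.14) 0 j4 138.0 j2 -18.1
(0.458, -0.1, 0.14) 14 j4 135.6 j2 -14.6
(0.458, -0.1, 0.14) 24 j4 133.0 j2 -11.2
(0.463, -0.07, 0.1) 0 j4 141.2 j2 -14.7
(0.463, -0.07, 0.1) 14 j4 139.1 j2 -11.9
(0.463, -0.07, 0.1) 24 j4 136.6 j2 -8.7
(0.463, -0.07, 0.12) 0 j4 139.9 j2 -16.9
(0.463, -0.07, 0.12) 14 j4 137.8 j2 -13.9
(0.463, -0.07, 0.12) 24 j4 135.4 j2 -10.8
(0.463, -0.07, 0.14) 0 j4 138.4 j2 -18.7
(0.463, -0.07, 0.14) 14 j4 136.5 j2 -15.8
(0.463, -0.07, 0.14) 24 j4 134.1 j2 -12.6
(0.47, -0.03, 0.1) 0 j4 141.2 j2 -14.8
(0.47, -0.03, 0.1) 14 j4 139.7 j2 -12.7
(0.47, -0.03, 0.1) 24 j4 137.6 j2 -10.0
(0.47, -0.03, 0.12) 0 j4 139.9 j2 -16.9
(0.47, -0.03, 0.12) 14 j4 138.5 j2 -14.8
(0.47, -0.03, 0.12) 24 j4 136.4 j2 -12.0
(0.47, -0.03, 0.14) 0 j4 138.5 j2 -18.8
(0.47, -0.03, 0.14) 14 j4 137.1 j2 -16.7
(0.47, -0.03, 0.14) 24 j4 135.1 j2 -13.9
(0.48, 0.03, 0.1) 0 j4 140.1 j2 -13.3
(0.48, 0.03, 0.1) 14 j4 139.6 j2 -12.6
(0.48, 0.03, 0.1) 24 j4 138.2 j2 -10.7
(0.48, 0.03, 0.12) 0 j4 138.8 j2 -15.4
(0.48, 0.03, 0.12) 14 j4 138.4 j2 -14.7
(0.48, 0.03, 0.12) 24 j4 136.9 j2 -12.7
(0.48, 0.03, 0.14) 0 j4 137.5 j2 -17.2
(0.48, 0.03, 0.14) 14 j4 137.0 j2 -16.6
(0.48, 0.03, 0.14) 24 j4 135.6 j2 -14.6
```

Run:
```python
from cell import env
from h import *
w=[([.479,-.1043,.144],-2),([.457,-.10,.124],24),([.466,-.03,.124],24),([.495,.05,.124],20),([.51,.14,.124],8),([.509,.23,.09],5.2)]
o=env.get_obs();p=o["tool_pos"];r=rpy(o["tool_rot"])
for a,y in w[1:]:
    r1=tool(y,32.2);print(a,y,delta(p,r,a,r1).tolist());p,r=np.array(a),r1
```

```text
[0.457, -0.1, 0.124] 24 [-0.293, -0.035, 0.052, 0.076, 0.001, -0.123]
[0.466, -0.03, 0.124] 24 [0.31, -0.603, 0.196, 0.0, 0.0, 0.0]
[0.495, 0.05, 0.124] 20 [0.5, -0.613, 0.315, -0.012, -0.0, 0.019]
[0.51, 0.14, 0.124] 8 [0.38, -0.794, 0.239, -0.036, -0.0, 0.056]
[0.509, 0.23, 0.09] 5.2 [-0.084, -0.893, 0.349, -0.008, -0.0, 0.013]
```

>>> jog_arm:
  motion:
    - [[-0.1, -0.01, 0.017, 0.012, 0, -0.02, 1], [-0.2, -0.02, 0.035, 0.028, 0, -0.045, 1], [-0.29, -0.035, 0.052, 0.045, 0, -0.073, 1], [-0.29, -0.035, 0.052, 0.06, 0, -0.098, 1], [-0.29, -0.035, 0.052, 0.076, 0, -0.123, 1]]

```text
time_s: 8.35
tool_pos: [0.4569, -0.101, 0.1242]
tool_rot: [-179.9, -32.0, 24.2]
force: [0.7, 0.2, -1.6]
grip_width: 0.0115
grasp_force: 40.0
```

Run:
```python
from cell import env
from h import *
go(env,[.466,-.03,.124],tool(24,32.2))
```

```text
8.35 [ 0.4569 -0.101   0.1242] [-179.94  -32.     24.24] [ 0.7  0.2 -1.6] [ 15. -12.  12. 135. -35.  41. -16.]
delta [0.317, -0.61, 0.201, -0.001, 0.001, 0.001] turn deg 0.3117691453623979
```

Exactly reached. Next, the legs towards the tray.

>>> jog_arm:
  motion:
    - [[0.06, -0.12, 0.04, 0, 0, 0, 1], [0.12, -0.24, 0.08, 0, 0, 0, 1], [0.18, -0.36, 0.12, 0, 0, 0, 1], [0.25, -0.48, 0.16, 0, 0, 0, 1], [0.317, -0.61, 0.2, 0, 0.001, 0, 1]]

```text
time_s: 8.85
tool_pos: [0.4668, -0.0297, 0.1244]
tool_rot: [-180.0, -32.2, 24.0]
force: [0.8, 0.2, -2.5]
grip_width: 0.0114
grasp_force: 40.0
```

>>> jog_arm:
  motion:
    - [[0.1, -0.12, 0.06, -0.002, 0, 0.004, 1], [0.2, -0.24, 0.12, -0.005, 0, 0.008, 1], [0.3, -0.36, 0.19, -0.007, 0, 0.012, 1], [0.4, -0.49, 0.25, -0.01, 0, 0.016, 1], [0.5, -0.61, 0.315, -0.012, 0, 0.019, 1]]

```text
time_s: 9.35
tool_pos: [0.4957, 0.0506, 0.1242]
tool_rot: [-179.9, -32.2, 20.0]
force: [0.1, 0.6, -1.3]
grip_width: 0.0119
grasp_force: 40.0
```

Run:
```python
from cell import env
from h import *
go(env,[.51,.14,.124],tool(8,32.2))
```

```text
9.35 [0.4957 0.0506 0.1242] [-179.94  -32.15   19.96] [ 0.1  0.6 -1.3] [ 11. -14. -12. 136. -27.  29. -51.]
delta [0.371, -0.792, 0.237, -0.036, 0.0, 0.056] turn deg 11.983188223507131
```

>>> jog_arm:
  motion:
    - [[0.07, -0.16, 0.05, -0.007, 0, 0.011, 1], [0.14, -0.32, 0.1, -0.014, 0, 0.022, 1], [0.21, -0.48, 0.14, -0.022, 0, 0.033, 1], [0.29, -0.64, 0.19, -0.03, 0, 0.045, 1], [0.37, -0.79, 0.237, -0.036, 0, 0.056, 1]]

```text
time_s: 9.85
tool_pos: [0.5097, 0.1401, 0.1238]
tool_rot: [179.9, -32.1, 8.0]
force: [-0.5, -0.6, -1.5]
grip_width: 0.0117
grasp_force: 40.0
```

>>> jog_arm:
  motion:
    - [[-0.02, -0.18, 0.05, -0.002, 0, 0.003, 1], [-0.04, -0.36, 0.1, -0.004, 0, 0.006, 1], [-0.06, -0.54, 0.15, -0.006, 0, 0.009, 1], [-0.08, -0.72, 0.2, -0.008, 0, 0.013, 1], [-0.03, -0.89, 0.27, -0.008, 0, 0.013, 1]]

```text
time_s: 10.35
tool_pos: [0.5079, 0.2279, 0.0989]
tool_rot: [179.7, -32.2, 5.4]
force: [-0.5, -0.1, -5.2]
grip_width: 0.0115
grasp_force: 40.0
```

Run:
```python
from cell import env
from h import *
go(env,[.509,.23,.06],tool(5.2,32.2))
p,d=env.read_camera("side");X=cloud(env,"side",d)
cv2.imwrite("pics/s5.png",cv2.resize(p[180:330,180:380],(800,600),interpolation=cv2.INTER_CUBIC)[:,:,::-1])
# top-rim level of cassette: bright points above the tray
m=(X[...,2]>.05)&(X[...,2]<.12)&(X[...,0]>.52)&(X[...,0]<.68)&(abs(X[...,1]-.235)<.09)
m=cv2.erode(m.astype(np.uint8),np.ones((3,3)))>0
q=X[m];print(len(q),np.percentile(q,[1,50,99],axis=0).round(4).tolist())
n=q[q[:,2]>np.percentile(q[:,2],45)]
A=np.c_[n[:,:2]-n[:,:2].mean(0),np.ones(len(n))];w=np.ones(len(n))
for _ in range(20):
    c=np.linalg.lstsq(A*w[:,None],n[:,2]*w,rcond=None)[0];w=1/(1+(abs(A@c-n[:,2])/.002)**2)
print("slopes deg",np.degrees(c[:2]),c[2])
```

```text
10.35 [0.5079 0.2279 0.0989] [179.72 -32.15   5.39] [-0.5 -0.1 -5.2] [  43.   -2.  -78.  129.   31.   27. -145.]
delta [-0.196, -0.022, 0.336, 0.001, 0.0, 0.001] turn deg 0.2545584412271571
844 [[0.5331, 0.1881, 0.0728], [0.6032, 0.2535, 0.0836], [0.6444, 0.296, 0.0934]]
slopes deg [-0.90272087  2.99657479] 0.08692646873351281
```

View pics/s5.png

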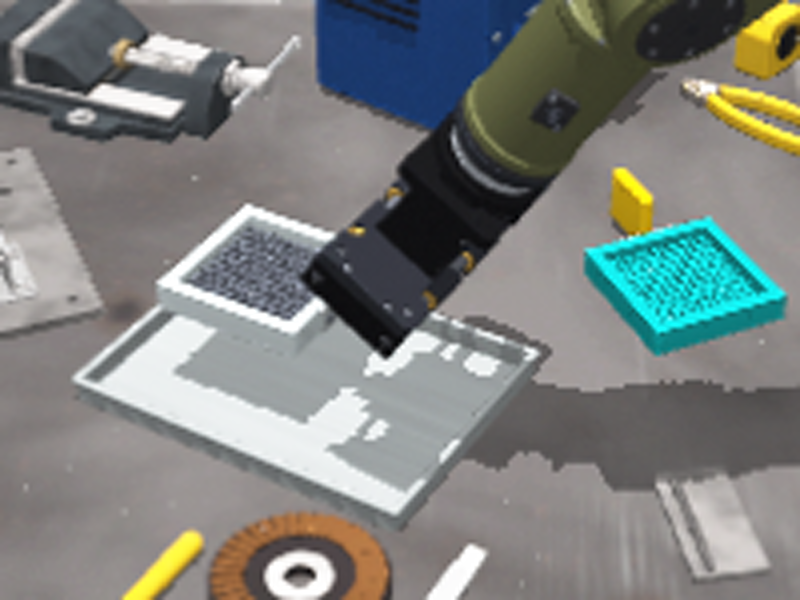

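The crop shows the level cassette held over the tray's middle, its rear near crop (250,230). Now lowering straight down.

>>> jog_arm:
  motion:
    - [[-0.03, 0, 0.06, 0, 0, 0, 1], [-0.07, 0, 0.12, 0, 0, 0, 1], [-0.11, 0, 0.18, 0, 0, 0, 1], [-0.14, 0, 0.24, 0, 0, 0, 1], [-0.18, 0, 0.3, 0, 0, 0, 1]]

```text
time_s: 10.9
tool_pos: [0.5093, 0.2234, 0.0744]
tool_rot: [180.0, -31.7, 5.4]
force: [0.1, -0.1, -2.9]
grip_width: 0.0118
grasp_force: 40.0
```

Run:
```python
from cell import env
from h import *
go(env,[.509,.23,.034],tool(5.2,32.2))
```

```text
10.9 [0.5093 0.2234 0.0744] [179.95 -31.67   5.35] [ 0.1 -0.1 -2.9] [   3.    2.  -40.  130.   40.   26. -154.]
delta [-0.209, -0.066, 0.346, -0.0, 0.003, 0.001] turn deg 0.5692099788303083
```

Run:
```python
from cell import env
from h import *
go(env,[.511,.226,.06],tool(-1,32))
```

```text
10.9 [0.5093 0.2234 0.0744] [179.95 -31.67   5.35] [ 0.1 -0.1 -2.9] [   3.    2.  -40.  130.   40.   26. -154.]
delta [-0.059, -0.024, 0.133, -0.018, 0.002, 0.03] turn deg 6.3077095684566835
```

>>> jog_arm:
  motion:
    - [[-0.01, -0.01, 0.02, -0.005, 0.001, 0.008, 1], [-0.03, -0.02, 0.05, -0.01, 0.002, 0.016, 1], [-0.05, -0.024, 0.1, -0.014, 0.002, 0.024, 1], [-0.06, -0.024, 0.13, -0.018, 0.002, 0.03, 1], [-0.06, -0.024, 0.13, -0.018, 0.002, 0.03, 1]]

```text
time_s: 11.4
tool_pos: [0.5101, 0.2216, 0.0544]
tool_rot: [-179.4, -29.3, 1.9]
force: [0.3, -0.1, -3.1]
grip_width: 0.0118
grasp_force: 40.0
```

Run:
```python
from cell import env
from h import *
go(env,[.511,.226,.034],tool(-1,32.2))
```

```text
11.4 [0.5101 0.2216 0.0544] [-179.42  -29.33    1.89] [ 0.3 -0.1 -3.1] [ -48.    3.   12.  131.   36.   26. -154.]
delta [-0.091, -0.042, 0.184, -0.011, 0.016, 0.014] turn deg 4.308735313290897
```

>>> jog_arm:
  motion:
    - [[0, 0, 0, 0, 0, 0, 1], [0, 0, 0, 0, 0, 0, 1], [0, 0, 0, 0, 0, 0, 1]]

```text
time_s: 11.7
tool_pos: [0.51, 0.2223, 0.0547]
tool_rot: [-179.5, -29.4, 2.1]
force: [1.1, 0.3, -2.3]
grip_width: 0.0118
grasp_force: 40.0
```

Run:
```python
from cell import env
from h import *
go(env,[.511,.226,.06],tool(-5,32.2))
go(env,[.511,.226,.06],tool(5,32.2))
```

```text
11.7 [0.51   0.2223 0.0547] [-179.48  -29.4     2.06] [ 1.1  0.3 -2.3] [ -47.    3.   11.  131.   36.   26. -154.]
delta [0.036, -0.037, -0.04, -0.023, 0.016, 0.034] turn deg 7.930220677887848
11.7 [0.51   0.2223 0.0547] [-179.48  -29.4     2.06] [ 1.1  0.3 -2.3] [ -47.    3.   11.  131.   36.   26. -154.]
delta [0.036, -0.037, -0.04, 0.005, 0.015, -0.014] turn deg 3.801368174749718
```

Run:
```python
from cell import env
from h import *
q=fit().x
for p,y in(([.512,.211,.075],18),([.512,.211,.033],18)):
    print(j4(q,p,tool(y,32.2)),j2(q,p,tool(y,32.2)));go(env,p,tool(y,32.2))
```

```text
133.21426891039073 -0.8179125818553246
11.7 [0.51   0.2223 0.0547] [-179.48  -29.4     2.06] [ 1.1  0.3 -2.3] [ -47.    3.   11.  131.   36.   26. -154.]
delta [0.113, 0.112, -0.17, 0.042, 0.015, -0.076] turn deg 15.861462732043346
134.87179381911537 4.126409996349054
11.7 [0.51   0.2223 0.0547] [-179.48  -29.4     2.06] [ 1.1  0.3 -2.3] [ -47.    3.   11.  131.   36.   26. -154.]
delta [-0.093, 0.115, 0.196, 0.042, 0.015, -0.076] turn deg 15.861462732043346
```

>>> jog_arm:
  motion:
    - [[0.04, 0.02, -0.06, 0.008, 0.003, -0.015, 1], [0.07, 0.04, -0.11, 0.017, 0.006, -0.03, 1], [0.11, 0.08, -0.17, 0.025, 0.009, -0.046, 1], [0.113, 0.11, -0.17, 0.034, 0.012, -0.061, 1], [0.113, 0.112, -0.17, 0.042, 0.015, -0.076, 1]]

```text
time_s: 12.2
tool_pos: [0.5128, 0.2086, 0.0754]
tool_rot: [179.8, -32.2, 17.9]
force: [0.1, 0.4, -1.2]
grip_width: 0.0117
grasp_force: 40.0
```

Run:
```python
from cell import env
from h import *
go(env,[.512,.211,.05],tool(18,32.2))
```

```text
12.2 [0.5128 0.2086 0.0754] [179.85 -32.23  17.92] [ 0.1  0.4 -1.2] [ -44.   -3.   16.  135.   22.   18. -120.]
delta [-0.135, -0.026, 0.215, 0.001, -0.0, -0.0] turn deg 0.18
```

>>> jog_arm:
  motion:
    - [[-0.03, -0.005, 0.05, 0, 0, 0, 1], [-0.06, -0.01, 0.09, 0, 0, 0, 1], [-0.08, -0.015, 0.13, 0, 0, 0, 1], [-0.11, -0.02, 0.17, 0, 0, 0, 1], [-0.135, -0.025, 0.215, 0, 0, 0, 1]]

```text
time_s: 12.7
tool_pos: [0.5109, 0.2134, 0.0484]
tool_rot: [179.9, -32.1, 18.0]
force: [-0.1, 0.2, -2.2]
grip_width: 0.0115
grasp_force: 40.0
```

Run:
```python
from cell import env
from h import *
go(env,[.512,.211,.035],tool(18,32.2))
```

```text
12.7 [0.5109 0.2134 0.0484] [179.85 -32.1   18.03] [-0.1  0.2 -2.2] [ -45.    1.   15.  135.   26.   14. -125.]
delta [-0.069, 0.026, 0.115, 0.001, 0.001, 0.0] turn deg 0.2545584412271571
```

>>> jog_arm:
  motion:
    - [[-0.02, 0.005, 0.03, 0, 0, 0, 1], [-0.04, 0.01, 0.07, 0, 0, 0, 1], [-0.06, 0.02, 0.1, 0, 0, 0, 1], [-0.07, 0.02, 0.12, 0, 0, 0, 1]]

```text
time_s: 13.1
tool_pos: [0.512, 0.2111, 0.0347]
tool_rot: [179.9, -32.1, 18.0]
force: [0.5, 0.2, -1.6]
grip_width: 0.0119
grasp_force: 40.0
```

Run:
```python
from cell import env
from h import *
p,d=env.read_camera("side")
go(env,[.512,.211,.032],tool(18,32.2))
cv2.imwrite("pics/s6.png",cv2.resize(p[180:330,180:380],(800,600),interpolation=cv2.INTER_CUBIC)[:,:,::-1])
```

```text
13.15 [0.5119 0.2111 0.0345] [179.85 -32.08  18.  ] [-0.1 -0.5 -2.3] [ -45.    2.   16.  136.   27.   12. -126.]
delta [-0.012, 0.001, 0.022, 0.001, 0.001, 0.0] turn deg 0.2545584412271571
```

View pics/s6.png

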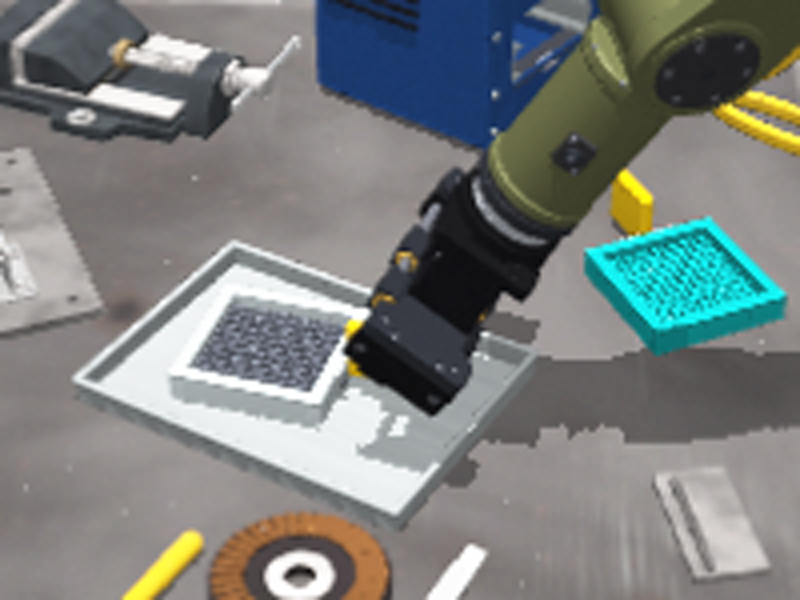

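The crop shows the cassette inside the tray walls, just above the floor. I'll lower the last few millimetres until I feel contact.

>>> jog_arm:
  motion:
    - [[-0.005, 0, 0.008, 0, 0, 0, 1], [-0.01, 0, 0.015, 0, 0, 0, 1], [-0.01, 0, 0.015, 0, 0, 0, 1]]

```text
time_s: 13.45
tool_pos: [0.5121, 0.2114, 0.0335]
tool_rot: [179.9, -32.1, 18.0]
force: [0.2, 0.7, -1.8]
grip_width: 0.0116
grasp_force: 40.0
```

>>> jog_arm:
  motion:
    - [[-0.005, 0, 0.008, 0, 0, 0, 1], [-0.005, 0, 0.008, 0, 0, 0, 1]]

```text
time_s: 13.65
tool_pos: [0.5122, 0.2114, 0.0326]
tool_rot: [179.9, -32.2, 18.0]
force: [0.0, 0.1, -2.4]
grip_width: 0.0116
grasp_force: 40.0
```

>>> jog_arm:
  motion:
    - [[-0.005, 0, 0.008, 0, 0, 0, 1], [-0.005, 0, 0.008, 0, 0, 0, 1]]

```text
time_s: 13.85
tool_pos: [0.5129, 0.2118, 0.0324]
tool_rot: [179.9, -32.2, 18.0]
force: [-0.6, 0.9, 2.2]
grip_width: 0.0116
grasp_force: 40.0
```

>>> jog_arm:
  motion:
    - [[0, 0, 0, 0, 0, 0, 0.85], [0, 0, 0, 0, 0, 0, 0.8], [0, 0, 0, 0, 0, 0, 0.7], [0, 0, 0, 0, 0, 0, 0.65], [0, 0, 0, 0, 0, 0, 0.6]]
  grip_force: 5

```text
time_s: 14.35
tool_pos: [0.5121, 0.2113, 0.0315]
tool_rot: [179.9, -32.1, 18.0]
force: [-0.0, 0.4, -0.1]
grip_width: 0.0309
grasp_force: 0.0
```

>>> jog_arm:
  motion:
    - [[0, 0, -0.15, 0, 0, 0, 0.6], [0, 0, -0.3, 0, 0, 0, 0.6], [0, 0, -0.5, 0, 0, 0, 0.6], [0, 0, -0.75, 0, 0, 0, 0.6], [0, 0, -0.95, 0, 0, 0, 0.6]]

```text
time_s: 14.85
tool_pos: [0.4635, 0.1957, 0.1128]
tool_rot: [179.9, -32.2, 18.0]
force: [0.1, 0.9, 0.5]
grip_width: 0.0349
grasp_force: 0.0
```

Run:
```python
from cell import env
from h import *
go(env,[.5,.1,.25],tool(0,20))
p,d=env.read_camera("side");X=cloud(env,"side",d)
cv2.imwrite("pics/s7.png",cv2.resize(p[110:320,170:450],(800,600),interpolation=cv2.INTER_CUBIC)[:,:,::-1])
```

```text
14.85 [0.4635 0.1957 0.1128] [179.89 -32.15  17.98] [0.1 0.9 0.5] [ -46.  -14.   14.  138.   25.   26. -123.]
delta [0.774, 1.025, -1.132, -0.043, -0.067, 0.09] turn deg 21.62848122268413
```

View pics/s7.png

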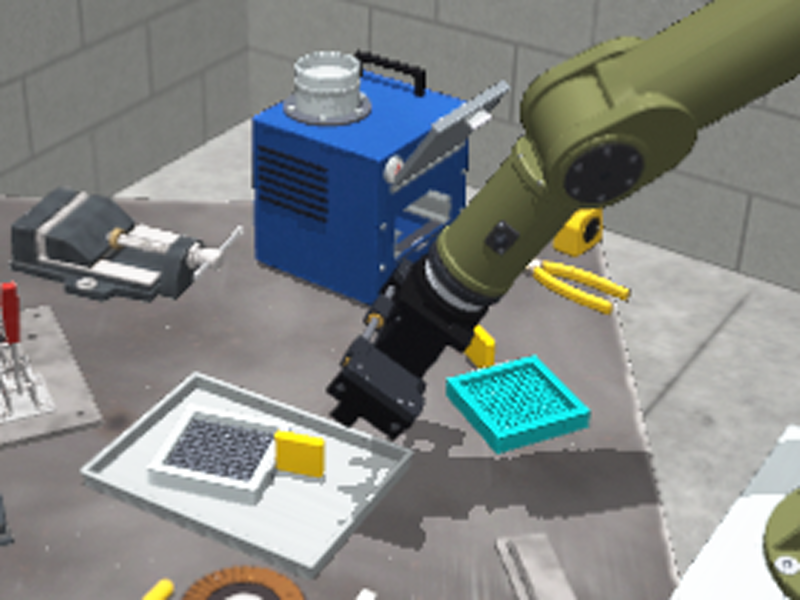

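The crop shows the cassette lying flat in the tray (crop (215,455)), released, with the bystanders undisturbed. Next is the flap: transit over and come down behind it with the fingers closed.

```bash
cat >> h.py <<'E'
HX,HY,HZ,YAW=.616,-.176,.155,-2
def flap(phi,psi,rho=.082,extra=0.):
    f,s=np.radians([phi,psi]);n=np.array([-np.cos(f),np.sin(f)]);d=np.array([-np.sin(f),-np.cos(f)]);z=np.array([np.sin(s),-np.cos(s)])
    T=np.array([HX,HZ])+rho*d+(.0045+.0095*abs(np.cos(f+s))+extra)*n-.014*z
    return [T[0],HY,T[1]],YAW,psi
def chain(env,w):
    q=fit().x;o=env.get_obs();p=o["tool_pos"];r=rpy(o["tool_rot"]);print(o["time_s"],p.round(4),o["tool_rot"].round(1),o["force"].round(1),o["qpos"].round())
    for a,y,l in w:
        r1=tool(y,l);d=delta(p,r,a,r1);print(np.round(a,3),y,l,"j4 %.0f j2 %.0f"%(j4(q,a,r1),j2(q,a,r1)),d.tolist(),"mm %.0f deg %.0f"%(100*np.linalg.norm(d[:3]),180*np.linalg.norm(d[3:])));p,r=np.array(a),r1
E
python3 - <<'E'
from cell import env
from h import *
chain(env,[([.47,.17,.19],14,15),([.50,.10,.25],6,0),([.53,.02,.31],0,0),([.56,-.07,.32],-2,0),([.593,-.16,.32],-2,0)])
print();chain(env,[flap(f,s) for f,s in((146,0),(125,0),(105,0),(90,0),(70,15),(50,25),(30,35),(15,42),(5,46),(0,48))])
E
```

```text
14.9 [0.4638 0.1962 0.1153] [180.  -32.4  17.9] [1.  0.1 0.7] [ -46.  -15.   13.  138.   25.   26. -123.]
[0.47 0.17 0.19] 14 15 j4 118 j2 -8 [0.381, 0.269, -0.643, -0.009, -0.096, 0.02] mm 79 deg 18
[0.5  0.1  0.25] 6 0 j4 101 j2 2 [0.273, 0.752, -0.548, -0.006, -0.083, 0.044] mm 97 deg 17
[0.53 0.02 0.31] 0 0 j4 93 j2 3 [0.215, 0.827, -0.6, 0.0, -0.0, 0.033] mm 104 deg 6
[ 0.56 -0.07  0.32] -2 0 j4 88 j2 7 [0.3, 0.9, -0.1, 0.0, -0.0, 0.011] mm 95 deg 2
[ 0.593 -0.16   0.32 ] -2 0 j4 81 j2 13 [0.361, 0.888, 0.0, 0.0, 0.0, 0.0] mm 96 deg 0

14.9 [0.4638 0.1962 0.1153] [180.  -32.4  17.9] [1.  0.1 0.7] [ -46.  -15.   13.  138.   25.   26. -123.]
[ 0.58  -0.176  0.244] -2 0 j4 89 j2 13 [0.656, 3.901, -1.106, -0.031, -0.178, 0.108] mm 411 deg 38
[ 0.555 -0.176  0.224] -2 0 j4 94 j2 11 [-0.259, 0.009, 0.197, 0.0, 0.0, 0.0] mm 33 deg 0
[ 0.539 -0.176  0.197] -2 0 j4 98 j2 10 [-0.159, 0.006, 0.272, 0.0, 0.0, 0.0] mm 32 deg 0
[ 0.534 -0.176  0.174] -2 0 j4 100 j2 11 [-0.046, 0.002, 0.234, 0.0, 0.0, 0.0] mm 24 deg 0
[ 0.533 -0.176  0.145] -2 15 j4 114 j2 3 [-0.005, 0.0, 0.28, 0.0, 0.083, 0.0] mm 28 deg 15
[ 0.543 -0.176  0.12 ] -2 25 j4 122 j2 0 [0.025, -0.003, 0.267, 0.0, 0.056, 0.0] mm 27 deg 10
[ 0.56  -0.176  0.1  ] -2 35 j4 129 j2 1 [0.065, -0.006, 0.258, 0.0, 0.056, 0.0] mm 27 deg 10
[ 0.576 -0.176  0.089] -2 42 j4 133 j2 3 [0.072, -0.006, 0.185, -0.0, 0.039, 0.0] mm 20 deg 7
[ 0.588 -0.176  0.084] -2 46 j4 134 j2 5 [0.059, -0.004, 0.117, 0.0, 0.022, 0.0] mm 13 deg 4
[ 0.595 -0.176  0.082] -2 48 j4 135 j2 6 [0.033, -0.002, 0.057, 0.0, 0.011, -0.0] mm 7 deg 2
```

>>> jog_arm:
  motion:
    - [[0.12, 0.09, -0.21, -0.003, -0.032, 0.007, 0.8], [0.25, 0.18, -0.43, -0.006, -0.064, 0.014, 1], [0.38, 0.27, -0.64, -0.009, -0.096, 0.02, 1], [0.38, 0.27, -0.64, -0.009, -0.096, 0.02, 1]]

```text
time_s: 15.3
tool_pos: [0.4756, 0.1707, 0.1917]
tool_rot: [179.9, -15.3, 13.8]
force: [0.9, 0.2, 0.8]
grip_width: 0.0107
grasp_force: 0.0
```

>>> jog_arm:
  motion:
    - [[0.09, 0.25, -0.18, -0.002, -0.028, 0.015, 1], [0.18, 0.5, -0.36, -0.004, -0.056, 0.03, 1], [0.27, 0.75, -0.55, -0.006, -0.083, 0.044, 1], [0.27, 0.75, -0.55, -0.006, -0.083, 0.044, 1]]

```text
time_s: 15.7
tool_pos: [0.5043, 0.0966, 0.2482]
tool_rot: [179.6, -0.1, 5.6]
force: [0.2, -0.8, -0.2]
grip_width: 0.0004
grasp_force: 0.0
```

>>> jog_arm:
  motion:
    - [[0.07, 0.27, -0.2, 0, 0, 0.011, 1], [0.14, 0.55, -0.4, 0, 0, 0.022, 1], [0.21, 0.83, -0.6, 0, 0, 0.033, 1], [0.21, 0.83, -0.6, 0, 0, 0.033, 1]]

```text
time_s: 16.1
tool_pos: [0.5315, 0.0154, 0.3084]
tool_rot: [179.7, -0.2, -0.3]
force: [0.2, -0.6, -0.2]
grip_width: 0.0005
grasp_force: 0.0
```

Run:
```python
from cell import env
from h import *
chain(env,[([.56,-.07,.32],-2,0),([.593,-.16,.32],-2,0),([.593,-.176,.25],-2,0)])
```

```text
16.1 [0.5315 0.0154 0.3084] [179.7  -0.2  -0.3] [ 0.2 -0.6 -0.2] [-40.   2.  37.  95.  -1.  84. -94.]
[ 0.56 -0.07  0.32] -2 0 j4 88 j2 7 [0.29, 0.853, -0.11, 0.002, -0.001, 0.009] mm 91 deg 2
[ 0.593 -0.16   0.32 ] -2 0 j4 81 j2 13 [0.361, 0.888, 0.0, 0.0, 0.0, 0.0] mm 96 deg 0
[ 0.593 -0.176  0.25 ] -2 0 j4 87 j2 14 [0.006, 0.16, 0.7, 0.0, 0.0, 0.0] mm 72 deg 0
```

>>> jog_arm:
  motion:
    - [[0.1, 0.28, -0.04, 0, 0, 0.003, 1], [0.2, 0.57, -0.07, 0, 0, 0.006, 1], [0.29, 0.85, -0.11, 0.002, 0, 0.009, 1], [0.29, 0.85, -0.11, 0.002, 0, 0.009, 1]]

```text
time_s: 16.5
tool_pos: [0.5588, -0.0693, 0.3171]
tool_rot: [180.0, 0.1, -1.9]
force: [0.1, -0.0, -0.5]
grip_width: 0.0006
grasp_force: 0.0
```

>>> jog_arm:
  motion:
    - [[0.12, 0.3, 0, 0, 0, 0, 1], [0.24, 0.6, 0, 0, 0, 0, 1], [0.36, 0.89, 0, 0, 0, 0, 1], [0.36, 0.89, 0, 0, 0, 0, 1]]

```text
time_s: 16.9
tool_pos: [0.592, -0.1584, 0.3159]
tool_rot: [180.0, 0.2, -1.8]
force: [-0.1, 0.4, -0.9]
grip_width: 0.0006
grasp_force: 0.0
```

Run:
```python
from cell import env
from h import *
chain(env,[([.593,-.176,.27],-2,0),([.593,-.176,.25],-2,0)])
p,d=env.read_camera("side");X=cloud(env,"side",d)
cv2.imwrite("pics/s8.png",cv2.resize(p[90:230,240:420],(771,600),interpolation=cv2.INTER_CUBIC)[:,:,::-1])
```

```text
16.9 [ 0.592  -0.1584  0.3159] [180.    0.2  -1.8] [-0.1  0.4 -0.9] [-24.  15.  46.  83. -11.  87. -71.]
[ 0.593 -0.176  0.27 ] -2 0 j4 85 j2 14 [0.017, 0.176, 0.459, 0.0, 0.001, 0.001] mm 49 deg 0
[ 0.593 -0.176  0.25 ] -2 0 j4 87 j2 14 [-0.0, -0.0, 0.2, 0.0, 0.0, 0.0] mm 20 deg 0
```

View pics/s8.png

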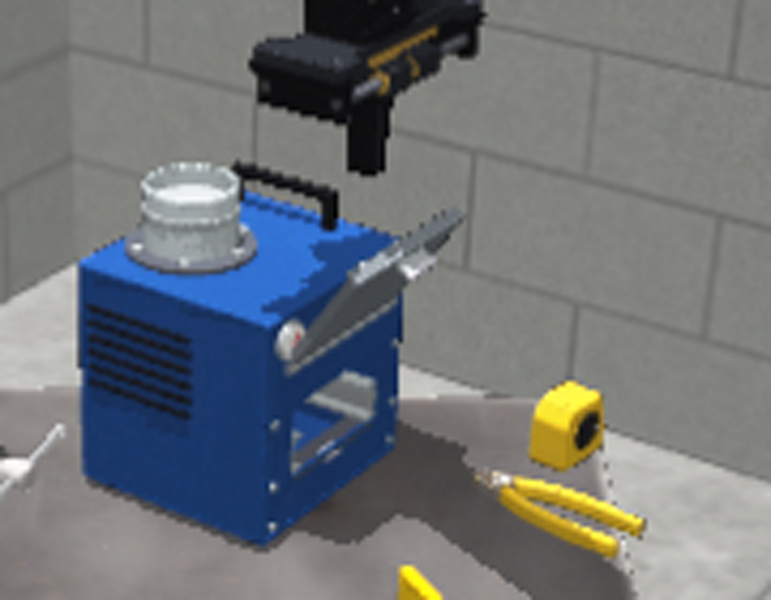

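The crop shows the closed fingertips above and behind the flap's upper edge (crop (368,170) against flap tip (460,212)). That was my tenth view, so from here I'll use numbers only. Descending behind the flap.

>>> jog_arm:
  motion:
    - [[0.017, 0.09, 0.1, 0, 0, 0, 1], [0.017, 0.176, 0.25, 0, 0, 0, 1], [0.017, 0.176, 0.46, 0, 0, 0, 1], [0.017, 0.176, 0.57, 0, 0, 0, 1], [0.017, 0.176, 0.66, 0, 0, 0, 1]]

```text
time_s: 17.45
tool_pos: [0.5932, -0.1714, 0.2501]
tool_rot: [-179.8, 0.2, -1.5]
force: [0.7, 0.4, -0.6]
grip_width: 0.0006
grasp_force: 0.0
```

Run:
```python
from cell import env
from h import *
chain(env,[flap(f,s) for f,s in((140,0),(115,0))])
```

```text
17.45 [ 0.5932 -0.1714  0.2501] [-179.8    0.2   -1.5] [ 0.7  0.4 -0.6] [-23.  17.  45.  88. -13.  80. -68.]
[ 0.572 -0.176  0.239] -2 0 j4 90 j2 12 [-0.207, 0.051, 0.108, -0.001, 0.001, 0.003] mm 24 deg 1
[ 0.545 -0.176  0.211] -2 0 j4 96 j2 10 [-0.27, 0.009, 0.28, 0.0, 0.0, 0.0] mm 39 deg 0
```

>>> jog_arm:
  motion:
    - [[-0.05, 0.01, 0, 0, 0, 0, 1], [-0.1, 0.02, 0.02, 0, 0, 0, 1], [-0.15, 0.04, 0.06, 0, 0, 0.003, 1], [-0.21, 0.05, 0.11, 0, 0.001, 0.003, 1], [-0.21, 0.05, 0.11, 0, 0.001, 0.003, 1]]

```text
time_s: 17.95
tool_pos: [0.5714, -0.1773, 0.2407]
tool_rot: [-179.8, -0.1, -2.1]
force: [-0.3, 0.3, -0.7]
grip_width: 0.0007
grasp_force: 0.0
```

>>> jog_arm:
  motion:
    - [[-0.06, 0, 0.05, 0, 0, 0, 1], [-0.12, 0, 0.1, 0, 0, 0, 1], [-0.18, 0, 0.15, 0, 0, 0, 1], [-0.23, 0, 0.21, 0, 0, 0, 1], [-0.27, 0, 0.28, 0, 0, 0, 1]]

```text
time_s: 18.45
tool_pos: [0.5451, -0.1757, 0.2125]
tool_rot: [-179.8, -0.1, -2.1]
force: [-0.4, -0.9, -0.1]
grip_width: 0.0005
grasp_force: 0.2
```

```bash
cat >> h.py <<'E'
def flapang(env):
    p,d=env.read_camera("side");X=cloud(env,"side",d);hsv=cv2.cvtColor(p,cv2.COLOR_RGB2HSV)
    t=X-[HX,HY,HZ];y=t[...,1]
    m=(hsv[...,1]<60)&(hsv[...,2]>60)&(y>.04)&(y<.085)&(t[...,0]<.005)&(np.hypot(t[...,0],t[...,2])<.13)&(np.hypot(t[...,0],t[...,2])>.03)&(d>0)
    q=t[m];a=np.degrees(np.arctan2(-q[:,0],-q[:,2]));print("flap px",m.sum(),"phi",np.percentile(a,[10,50,90]).round(1) if len(q) else None,"rmax",np.hypot(q[:,0],q[:,2]).max() if len(q) else 0)
E
python3 - <<'E'
from cell import env
from h import *
flapang(env)
chain(env,[flap(f,s) for f,s in((100,0),(90,0),(75,12),(60,20),(45,28))])
E
```

```text
flap px 99 phi [118.4 121.6 126.6] rmax 0.1074659351862302
18.5 [ 0.5439 -0.1756  0.2111] [-179.8    0.    -2.1] [-0.6 -0.  -0.9] [-25.  12.  46.  98.  -9.  74. -69.]
[ 0.536 -0.176  0.189] -2 0 j4 99 j2 10 [-0.075, 0.007, 0.218, -0.001, 0.0, -0.001] mm 23 deg 0
[ 0.534 -0.176  0.174] -2 0 j4 100 j2 11 [-0.023, 0.001, 0.158, 0.0, 0.0, 0.0] mm 16 deg 0
[ 0.533 -0.176  0.152] -2 12 j4 111 j2 4 [-0.014, 0.0, 0.212, 0.0, 0.067, 0.0] mm 21 deg 12
[ 0.537 -0.176  0.132] -2 20 j4 118 j2 1 [0.003, -0.002, 0.203, 0.0, 0.044, 0.0] mm 20 deg 8
[ 0.546 -0.176  0.115] -2 28 j4 125 j2 0 [0.025, -0.003, 0.2, 0.0, 0.044, 0.0] mm 20 deg 8
```

The flap is following, now at about 120°. Continuing along the arc.

>>> jog_arm:
  motion:
    - [[-0.02, 0, 0.06, 0, 0, 0, 1], [-0.05, 0, 0.13, 0, 0, 0, 1], [-0.075, 0, 0.22, 0, 0, 0, 1], [-0.09, 0, 0.3, 0, 0, 0, 1], [-0.1, 0, 0.376, 0, 0, 0, 1]]

```text
time_s: 19.0
tool_pos: [0.5355, -0.1753, 0.1744]
tool_rot: [-179.9, -0.1, -2.1]
force: [0.1, 0.6, 0.6]
grip_width: 0.0004
grasp_force: 0.1
```

>>> jog_arm:
  motion:
    - [[0, 0, 0.05, 0, 0.017, 0, 1], [0, 0, 0.1, 0, 0.034, 0, 1], [-0.01, 0, 0.16, 0, 0.05, 0, 1], [-0.014, 0, 0.21, 0, 0.067, 0, 1], [-0.014, 0, 0.21, 0, 0.067, 0, 1]]

```text
time_s: 19.5
tool_pos: [0.5323, -0.175, 0.1529]
tool_rot: [-179.7, -12.1, -2.2]
force: [-0.1, 0.8, 0.4]
grip_width: 0.0009
grasp_force: 0.0
```

Run:
```python
from cell import env
from h import *
flapang(env)
chain(env,[flap(f,s) for f,s in((60,20),(45,28),(30,35))])
```

```text
flap px 198 phi [ 76.   80.  139.2] rmax 0.12996792509650698
19.55 [ 0.5334 -0.175   0.1538] [-179.8  -12.1   -2.1] [0.5 0.1 0.1] [-27.   3.  46. 113.  -7.  54. -70.]
[ 0.537 -0.176  0.132] -2 20 j4 118 j2 1 [-0.008, 0.01, 0.216, -0.001, 0.044, -0.001] mm 22 deg 8
[ 0.546 -0.176  0.115] -2 28 j4 125 j2 0 [0.025, -0.003, 0.2, 0.0, 0.044, 0.0] mm 20 deg 8
[ 0.56  -0.176  0.1  ] -2 35 j4 129 j2 1 [0.048, -0.005, 0.193, 0.0, 0.039, 0.0] mm 20 deg 7
```

>>> jog_arm:
  motion:
    - [[0, 0, 0.05, 0, 0.011, 0, 1], [0, 0, 0.11, 0, 0.022, 0, 1], [-0.008, 0, 0.16, 0, 0.033, 0, 1], [-0.008, 0.01, 0.216, 0, 0.044, 0, 1]]

```text
time_s: 19.95
tool_pos: [0.5392, -0.1763, 0.1335]
tool_rot: [-179.9, -20.2, -2.1]
force: [-0.1, 0.7, -1.0]
grip_width: 0.0009
grasp_force: 0.2
```

>>> jog_arm:
  motion:
    - [[0.006, 0, 0.05, 0, 0.011, 0, 1], [0.012, 0, 0.1, 0, 0.022, 0, 1], [0.018, 0, 0.15, 0, 0.033, 0, 1], [0.025, 0, 0.2, 0, 0.044, 0, 1], [0.025, 0, 0.2, 0, 0.044, 0, 1]]

```text
time_s: 20.45
tool_pos: [0.5468, -0.1766, 0.1142]
tool_rot: [-179.8, -27.9, -2.2]
force: [-0.6, 1.0, -0.3]
grip_width: 0.0005
grasp_force: 0.0
```

Run:
```python
from cell import env
from h import *
flapang(env)
chain(env,[flap(f,s) for f,s in((30,35),(18,41),(9,45),(4,48))])
```

```text
flap px 295 phi [ 44.2  49.6 121.3] rmax 0.12968685478964895
20.5 [ 0.5473 -0.1767  0.1149] [-179.9  -27.9   -2.1] [-0.6 -0.4  0.1] [-27.  -3.  47. 126. -13.  30. -62.]
[ 0.56  -0.176  0.1  ] -2 35 j4 129 j2 1 [0.037, -0.011, 0.191, -0.0, 0.039, -0.001] mm 19 deg 7
[ 0.573 -0.176  0.09 ] -2 41 j4 132 j2 3 [0.053, -0.005, 0.15, 0.0, 0.033, 0.0] mm 16 deg 6
[ 0.583 -0.176  0.085] -2 45 j4 134 j2 4 [0.048, -0.004, 0.108, 0.0, 0.022, 0.0] mm 12 deg 4
[ 0.59  -0.176  0.083] -2 48 j4 135 j2 6 [0.029, -0.002, 0.06, 0.0, 0.017, 0.0] mm 7 deg 3
```

>>> jog_arm:
  motion:
    - [[0.007, 0, 0.04, 0, 0.008, 0, 1], [0.015, 0, 0.08, 0, 0.016, 0, 1], [0.022, 0, 0.12, 0, 0.024, 0, 1], [0.03, -0.005, 0.16, 0, 0.032, 0, 1], [0.037, -0.01, 0.19, 0, 0.039, 0, 1]]

```text
time_s: 21.0
tool_pos: [0.5608, -0.1763, 0.1009]
tool_rot: [-179.9, -35.1, -2.1]
force: [-1.6, 1.0, 1.3]
grip_width: 0.0005
grasp_force: 0.4
```

>>> jog_arm:
  motion:
    - [[0.01, 0, 0.03, 0, 0.007, 0, 1], [0.02, 0, 0.06, 0, 0.014, 0, 1], [0.03, 0, 0.09, 0, 0.02, 0, 1], [0.04, 0, 0.12, 0, 0.027, 0, 1], [0.053, 0, 0.15, 0, 0.033, 0, 1]]

```text
time_s: 21.5
tool_pos: [0.574, -0.1767, 0.0919]
tool_rot: [-179.9, -41.1, -2.1]
force: [-0.3, 0.5, 1.4]
grip_width: 0.0003
grasp_force: 0.5
```

Run:
```python
from cell import env
from h import *
flapang(env)
chain(env,[flap(f,s) for f,s in((9,45),(4,48),(0,48),(-3,48))])
```

```text
flap px 302 phi [ 16.7  23.  104.5] rmax 0.12867636908926675
21.55 [ 0.5736 -0.1765  0.0912] [-179.9  -41.1   -2.1] [-1.  -0.6  0.1] [-36.  -0.  59. 134. -65.  15.  -9.]
[ 0.583 -0.176  0.085] -2 45 j4 134 j2 4 [0.035, -0.008, 0.107, -0.0, 0.022, -0.0] mm 11 deg 4
[ 0.59  -0.176  0.083] -2 48 j4 135 j2 6 [0.029, -0.002, 0.06, 0.0, 0.017, 0.0] mm 7 deg 3
[ 0.595 -0.176  0.082] -2 48 j4 135 j2 6 [0.028, -0.002, 0.045, 0.0, 0.0, 0.0] mm 5 deg 0
[ 0.599 -0.176  0.082] -2 48 j4 134 j2 7 [0.023, -0.001, 0.032, 0.0, 0.0, 0.0] mm 4 deg 0
```

Run:
```python
from cell import env
from h import *
q=fit().x
for rho in(.076,.082,.09):
  for f in(9,0,-3):
    for s in(36,38,41,45):
        p,y,l=flap(f,s,rho);r=tool(y,l);a,b=j4(q,p,r),j2(q,p,r);print(rho,f,s,np.round(p,3),"j4 %.0f j2 %.0f j6 %.0f"%(a,b,180-s-a-b))
```

```text
0.076 9 36 [ 0.585 -0.176  0.093] j4 127 j2 4 j6 13
0.076 9 38 [ 0.585 -0.176  0.093] j4 129 j2 4 j6 9
0.076 9 41 [ 0.584 -0.176  0.092] j4 131 j2 4 j6 4
0.076 9 45 [ 0.584 -0.176  0.091] j4 134 j2 4 j6 -2
0.076 0 36 [ 0.596 -0.176  0.09 ] j4 126 j2 5 j6 12
0.076 0 38 [ 0.595 -0.176  0.09 ] j4 128 j2 5 j6 9
0.076 0 41 [ 0.595 -0.176  0.09 ] j4 130 j2 5 j6 4
0.076 0 45 [ 0.595 -0.176  0.089] j4 133 j2 5 j6 -3
0.076 -3 36 [ 0.599 -0.176  0.09 ] j4 126 j2 6 j6 12
0.076 -3 38 [ 0.599 -0.176  0.089] j4 127 j2 6 j6 9
0.076 -3 41 [ 0.599 -0.176  0.089] j4 129 j2 5 j6 4
0.076 -3 45 [ 0.599 -0.176  0.088] j4 132 j2 6 j6 -3
0.082 9 36 [ 0.584 -0.176  0.087] j4 128 j2 5 j6 12
0.082 9 38 [ 0.584 -0.176  0.087] j4 129 j2 4 j6 8
0.082 9 41 [ 0.584 -0.176  0.086] j4 131 j2 4 j6 4
0.082 9 45 [ 0.583 -0.176  0.085] j4 134 j2 4 j6 -3
0.082 0 36 [ 0.596 -0.176  0.084] j4 127 j2 6 j6 11
0.082 0 38 [ 0.595 -0.176  0.084] j4 128 j2 6 j6 8
0.082 0 41 [ 0.595 -0.176  0.084] j4 130 j2 6 j6 3
0.082 0 45 [ 0.595 -0.176  0.083] j4 133 j2 6 j6 -4
0.082 -3 36 [ 0.6   -0.176  0.084] j4 126 j2 6 j6 11
0.082 -3 38 [ 0.599 -0.176  0.084] j4 128 j2 6 j6 8
0.082 -3 41 [ 0.599 -0.176  0.083] j4 130 j2 6 j6 3
0.082 -3 45 [ 0.599 -0.176  0.082] j4 132 j2 6 j6 -4
0.09 9 36 [ 0.583 -0.176  0.079] j4 128 j2 5 j6 11
0.09 9 38 [ 0.582 -0.176  0.079] j4 130 j2 5 j6 7
0.09 9 41 [ 0.582 -0.176  0.078] j4 132 j2 5 j6 2
0.09 9 45 [ 0.582 -0.176  0.078] j4 134 j2 5 j6 -5
0.09 0 36 [ 0.596 -0.176  0.076] j4 127 j2 7 j6 10
0.09 0 38 [ 0.595 -0.176  0.076] j4 128 j2 7 j6 7
0.09 0 41 [ 0.595 -0.176  0.076] j4 130 j2 7 j6 2
0.09 0 45 [ 0.595 -0.176  0.075] j4 133 j2 7 j6 -5
0.09 -3 36 [ 0.6   -0.176  0.076] j4 126 j2 7 j6 10
0.09 -3 38 [ 0.6   -0.176  0.076] j4 128 j2 7 j6 7
0.09 -3 41 [ 0.6   -0.176  0.075] j4 130 j2 7 j6 2
0.09 -3 45 [ 0.599 -0.176  0.074] j4 132 j2 7 j6 -5
```

Run:
```python
from cell import env
from h import *
chain(env,[flap(f,s,.085) for f,s in((9,39),(4,39),(0,39),(-4,39))])
```

```text
21.55 [ 0.5736 -0.1765  0.0912] [-179.9  -41.1   -2.1] [-1.  -0.6  0.1] [-36.  -0.  59. 134. -65.  15.  -9.]
[ 0.583 -0.176  0.084] -2 39 j4 130 j2 5 [0.022, -0.008, 0.12, -0.0, -0.012, -0.0] mm 12 deg 2
[ 0.59  -0.176  0.082] -2 39 j4 129 j2 5 [0.041, -0.002, 0.055, 0.0, 0.0, 0.0] mm 7 deg 0
[ 0.595 -0.176  0.081] -2 39 j4 129 j2 6 [0.036, -0.002, 0.042, 0.0, 0.0, 0.0] mm 6 deg 0
[ 0.601 -0.176  0.08 ] -2 39 j4 128 j2 7 [0.039, -0.002, 0.04, 0.0, 0.0, 0.0] mm 6 deg 0
```

>>> jog_arm:
  motion:
    - [[0.004, 0, 0.024, 0, -0.002, 0, 1], [0.008, 0, 0.048, 0, -0.004, 0, 1], [0.013, 0, 0.07, 0, -0.007, 0, 1], [0.018, 0, 0.1, 0, -0.01, 0, 1], [0.022, 0, 0.12, 0, -0.012, 0, 1]]

```text
time_s: 22.05
tool_pos: [0.5826, -0.1768, 0.0833]
tool_rot: [-179.9, -38.8, -2.1]
force: [-0.5, 0.1, 1.5]
grip_width: 0.0007
grasp_force: 0.5
```

Run:
```python
from cell import env
from h import *
flapang(env)
chain(env,[flap(f,s,.085) for f,s in((4,39),(0,39),(-4,39))])
```

```text
flap px 292 phi [  8.2  17.  105.4] rmax 0.12223617922148011
22.1 [ 0.5827 -0.1768  0.0833] [-179.9  -38.8   -2.1] [-0.9  0.6  0.6] [-36.   4.  59. 132. -63.  18. -14.]
[ 0.59  -0.176  0.082] -2 39 j4 129 j2 5 [0.046, -0.01, 0.055, -0.0, 0.001, -0.0] mm 7 deg 0
[ 0.595 -0.176  0.081] -2 39 j4 129 j2 6 [0.036, -0.002, 0.042, 0.0, 0.0, 0.0] mm 6 deg 0
[ 0.601 -0.176  0.08 ] -2 39 j4 128 j2 7 [0.039, -0.002, 0.04, 0.0, 0.0, 0.0] mm 6 deg 0
```

>>> jog_arm:
  motion:
    - [[0.011, 0, 0.014, 0, 0, 0, 1], [0.023, 0, 0.028, 0, 0, 0, 1], [0.034, 0, 0.041, 0, 0, 0, 1], [0.046, 0, 0.055, 0, 0, 0, 1]]

```text
time_s: 22.5
tool_pos: [0.589, -0.177, 0.0817]
tool_rot: [-179.8, -38.8, -2.2]
force: [-4.9, 0.3, 2.8]
grip_width: 0.0002
grasp_force: 2.8
```

>>> jog_arm:
  motion:
    - [[0.012, 0, 0.014, 0, 0, 0, 1], [0.024, 0, 0.028, 0, 0, 0, 1], [0.036, 0, 0.042, 0, 0, 0, 1]]

```text
time_s: 22.8
tool_pos: [0.5938, -0.1772, 0.0803]
tool_rot: [-179.7, -38.8, -2.3]
force: [-5.0, -0.6, 3.9]
grip_width: 0.0006
grasp_force: 2.8
```

Run:
```python
from cell import env
from h import *
flapang(env);chain(env,[flap(-4,39,.085)])
```

```text
flap px 280 phi [  0.7  80.4 104.2] rmax 0.12117981153024683
22.85 [ 0.5942 -0.1773  0.0804] [-179.8  -38.8   -2.2] [-2.5  0.9  1. ] [-34.   7.  58. 131. -68.  20. -11.]
[ 0.601 -0.176  0.08 ] -2 39 j4 128 j2 7 [0.051, -0.015, 0.043, -0.0, 0.001, -0.001] mm 7 deg 0
```

>>> jog_arm:
  motion:
    - [[0.01, 0, 0.01, 0, 0, 0, 1], [0.02, 0, 0.015, 0, 0, 0, 1], [0.02, 0, 0.015, 0, 0, 0, 1]]

```text
time_s: 23.15
tool_pos: [0.5971, -0.1773, 0.0808]
tool_rot: [-179.8, -38.8, -2.2]
force: [-1.4, -0.4, -1.1]
grip_width: 0.0008
grasp_force: 0.4
```

>>> jog_arm:
  motion:
    - [[0.01, 0, 0.008, 0, 0, 0, 1], [0.02, 0, 0.015, 0, 0, 0, 1], [0.02, 0, 0.015, 0, 0, 0, 1]]

```text
time_s: 23.45
tool_pos: [0.5983, -0.1774, 0.0801]
tool_rot: [-179.7, -38.7, -2.2]
force: [-11.7, 1.4, 7.7]
grip_width: 0.0007
grasp_force: 5.9
```

>>> jog_arm:
  motion:
    - [[0.008, 0, 0.007, 0, 0, 0, 1], [0.015, 0, 0.012, 0, 0, 0, 1]]

```text
time_s: 23.65
tool_pos: [0.5991, -0.1775, 0.0795]
tool_rot: [-179.6, -38.7, -2.3]
force: [-26.9, 4.5, 18.3]
grip_width: 0.0002
grasp_force: 13.6
```

Run:
```python
from cell import env
from h import *
flapang(env);print(env.get_obs()["force"],env.get_obs()["qpos"].round())
```

```text
flap px 280 phi [ -2.   80.6 105.6] rmax 0.11125540457426332
[-23.99964466   3.34124658  17.79324089] [-34.   8.  58. 130. -69.  20. -10.]
```

Hard stop reached, with 27 N at the tip and the flap shut. Backing off along the tool axis, then clear.

>>> jog_arm:
  motion:
    - [[-0.03, 0, -0.05, 0, 0, 0, 1], [-0.06, 0, -0.15, 0, 0, 0, 1], [-0.06, 0, -0.3, 0, 0, 0, 1], [-0.06, 0, -0.5, 0, 0, 0, 1], [-0.06, 0, -0.7, 0, 0, 0, 1]]

```text
time_s: 24.2
tool_pos: [0.5594, -0.1726, 0.121]
tool_rot: [-179.2, -38.5, -2.3]
force: [-0.0, 0.9, -1.2]
grip_width: 0.0004
grasp_force: 0.0
```

Run:
```python
from cell import env
from h import *
p,d=env.read_camera("side");X=cloud(env,"side",d);hsv=cv2.cvtColor(p,cv2.COLOR_RGB2HSV)
o=env.get_obs();print(o["time_s"],o["tool_pos"],o["force"],o["qpos"].round())
t=(X-[HX,HY,HZ])@R.from_euler("z",-2,degrees=True).as_matrix()
m=(hsv[...,1]<70)&(t[...,1]>.03)&(t[...,1]<.085)&(abs(t[...,0])<.05)&(t[...,2]<-.01)&(t[...,2]>-.12)&(d>0)
q=t[m]
for a in range(-110,-10,20):
    s=q[(q[:,2]>=a/1e3)&(q[:,2]<a/1e3+.02)];print(a,len(s),np.percentile(s[:,0],[10,50,90]).round(4) if len(s) else "")
# tray check: cassette lug and bystanders
H=hsv[...,0].astype(int);y=(H>22)&(H<32)&(hsv[...,1]>150)
n,l,s,_=cv2.connectedComponentsWithStats(y.astype(np.uint8))
for i in range(1,n):
    if s[i,4]>60:print(s[i],np.median(X[l==i],0).round(3))
```

```text
24.25 [ 0.55921186 -0.17373298  0.1232168 ] [ 1.41268084 -1.60267089  0.17742321] [-33.  -9.  54. 133. -21.  17. -51.]
-110 51 [-0.0109 -0.0042  0.0013]
-90 45 [-0.0062 -0.0027  0.0006]
-70 38 [-0.0059 -0.0011  0.0006]
-50 45 [-0.0056 -0.0013  0.0021]
-30 43 [-0.0042 -0.0014  0.0008]
[ 68 165  21  22 338] [1.373 0.237 0.067]
[364 179  16  21 212] [ 0.501 -0.335  0.044]
[357 202  33  18 222] [ 0.451 -0.273  0.013]
[333 222  10  17 134] [ 0.468 -0.047  0.039]
[266 261  17  16 223] [0.513 0.217 0.039]
[196 313  34  36 246] [0.51  0.479 0.013]
```

The flap is flush with the face (about 0°), the cassette is in the tray, and the bystanders haven't moved. The tool is free and clear, so I'm handing in.

```bash
python3 -c "
from cell import env
print(env.sign_off())"
```

```text
the job is handed in; nothing more can be done
None
```

I drew the cassette out level and laid it flat in the tray, then pressed the flap shut past its catch; the other things have not moved, and I handed the job in at about 24 s.

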